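# Empty the lock-cover catch tray into the tote

## Robot

A 6-joint arm with a two-finger parallel gripper is mounted at the origin on the work surface. World frame = base frame: x ahead of the robot, y to its left, z up, the work surface at z = 0. Lengths are in m, angles in rad, forces in N, time in s.
With the tool pointing down it reaches from about 0.275 to 0.725 m from the base axis. Payload 5.6 kg.
Tool frame: the origin (TCP) lies midway between the tips of the shut fingers; the grasp point (between the pads) lies 19 mm behind it; z points along the fingers, y is the line along which they close (so a half turn about z gives the same grasp; the last joint's range is limited). The gripper opens to 85 mm and grips with 20 to 120 N. Pads are 22 mm wide; open, the fingers measure 114 mm over their backs; the gripper's body (76 mm by 85 mm) begins 54 mm behind the grasp point. The pads swing forward as they close: fully open they stand 13 mm farther back than shut.
Start: joints at [1.486, 0.255, 0.108, 0, -1.424, -0.285], TCP at [0.199, 0.513, 0.194] pointing down, gripper open.
Joint ranges: [-2.95, 2.95], [-1.21, 1.97], [-1.09, 1.5], [-2.87, 1.71], [-2.94, -0.07], [-3.05, 3.05]. Speed limits (rad/s): [2.57, 2.57, 3.14, 3.14, 3.14, 3.14].

## Interface

Orientations are given as a 3x3 rotation matrix whose columns are the frame's x, y, z axes.
In Python, from plant import telemetry, cams, ctrl, search_frame, landmark_of gives the robot as it stands.
- The arm moves only by the tool carry_out, never from a script. Its argument "increments" is a list of rows, each an object of numbers: "dx", "dy", "dz": the shift along the tool's x, y, z in units of 40 mm (1.0 is 40 mm); "rx", "ry", "rz": the turn, a rotation vector about the tool's x, y, z in units of 8 degrees (1.0 is 8 degrees); "claw": the finger opening in mm, from 0 to 85.4. A call has exactly 10 rows; each row shifts and turns the commanded pose from where the row before left it, along the tool's axes as they then stand; what a row does not reach is not made up. A row lasts 1/8 s, in which the tool goes at most 62.5 mm and 10.7 degrees, less where a joint would pass 70% of its speed; a pose out of reach is approached as far as the arm can. A call is refused whole if a number of a shift passes 1 or a number of a turn 1, either way. A call with a gripper value outside its range is refused whole. The fingers move at their own pace and stop on an object; "force" is the grip in N (left out, the last holds). Time passes only in rows, so rows that do not move let the fingers close, or fill a call up. It gives the time, the measured TCP pose, the force, the opening and the grip force at its end, in the units of the state.
- telemetry.read_state(): the state, without advancing time (a new reading comes with each control period).
- cams.capture(name): name is "scene" or "top"; returns a dict with "frame" (480x640x3 uint8, red, green, blue), "depth" (480x640 float32, m along the optical axis (not along the pixel's ray), 0 where there is no reading), "fx", "fy", "cx", "cy" (pixels), "R" (3x3) and "t" (3): a world point X has camera coordinates R X + t. Camera axes: x right, y down, z forward; pixel columns grow to the right and rows downward; lengths in m; the calibration is good to about 2 mm. A picture is of the moment at which its call begins.
- ctrl.job_done(): hands the job in; it is judged then, once.
Trained networks look in a picture, given as the dict that the camera call returned (one of the last four; its "shot" number tells which), for a name from the list of things; names that differ only in an ending like _2 or _b are one class to them, and where a whole thing is asked for, a point or a joint stands for the part that bears it (a point fixed in the world has none). Each returns a list of dicts, best first, with "score" (0 to 1); they miss things now and then, are a little off and sometimes report something else, mostly with a low value. They report only what shows in the picture. A call takes as long as a camera call. They do not tell look-alikes from the thing itself.
- search_frame(target, picture): "location" ([x, y, z] in m, in world coordinates, good to about 4 mm: the middle of the surface that is visible of it).
- landmark_of(target, picture): "location" ([x, y, z] in m, in world coordinates, good to about 4 mm: a listed point, or the origin of a listed thing).
The state is a dict: "t": time; "q": joint angles; "joint_velocities": joint speeds; "joint_efforts": joint torques, N m; "tcp_pos": TCP position; "eef_rot": TCP orientation; "contact_force": force on the tool from outside, world axes, zero at the start; "wrist_torque": the same for the moment, N m; "finger_gap": opening from 0.0 (shut) to 1.0 (fully open); "grip_force": force on a finger pad.
Only numpy, scipy, OpenCV 4.12 (cv2) and the standard library are available. Lean on these libraries where they do the work, as an engineer would, in place of code of your own. Each camera call takes 0.05 s, during which the arm holds its last target. There are 200 camera calls.

## Task

Pull the blue tote square up against the plinth of the machine's catch tray, under the lip and centred on its opening, and leave it there. Then slide the two finished brass lock covers, without lifting them, along the tray and over the lip so that both end up inside the tote, clear of the tray. Leave the dark unfinished cover where it lies, do not sweep it aside, and do not disturb the spray can, the tin or the screwdriver.

Things in the scene. Friction and masses are not known exactly. Their poses are not given: they have to be found in the camera images.
- machine: Bench machine with catch tray, fixed. Origin on the table under the tray's middle; z up, +y points from the tray out over its lip, x runs along the lip. All mm below are in this frame. The machine's head, up to 220 mm high, stands behind the tray at y < -170. Below the lip the grey plinth's upright front face is at y = 112.
- tray_floor (a point): Point (0, 0, 60) of the machine, on the flat tray floor (z = 60). Inside of tray: |x| < 149, y from -129 to 106. Steel walls 6 mm thick, 20 mm high (top z = 80) all round, but on the lip side (y 106 to 112) with an opening |x| < 75.
- lip_edge (a point): Point (0, 135, 60) of the machine: middle of the lip's outer edge, top face. Through the opening the tray floor runs on level as this lip, |x| < 85, 6 mm thick (underside z = 54), overhanging the plinth by 23 mm.
- tote: Loose open blue plastic tote, about 0.5 kg, on the table at the lip side, 210 x 180 x 45 mm outside (x, y, z), walls 5 mm, floor 10 mm. Origin: centre of its underside. Its -y long wall faces the tray. Its rim passes 9 mm below the lip; against the plinth and centred, its origin is at machine (0, 202) mm, axes parallel to the machine's.
- tote_grip (a point): Middle of the tote's black grip bar plus wall: tote frame (0, 94.5, 36) mm. The bar runs 90 mm along tote x outside its +y wall; bar and wall together are 19 mm thick (tote y 85 to 104) to pinch from above, z from 27 to 45 mm.
- cover_a: Finished brass lock cover lying loose in the tray: a shallow open pan, hollow side up, 84 x 58 x 20 mm outside (x, y, z), walls and floor 4 mm, so the cavity is 76 x 50 mm and 16 mm deep; about 0.28 kg. Origin: centre of its underside. Any yaw. Closed fingertips fit into the cavity and drag it by its walls.
- cover_b: The second finished brass lock cover, identical to the first.
- rough: Unfinished lock cover, dark grey, same shape and size as the brass ones, also loose in the tray; must stay where it is.
- spray: Spray can standing on the table, 52 mm diameter, 110 mm high; origin at the centre of its foot. Leave alone.
- tin: Green tin on the table, 68 mm diameter, 45 mm high; origin at the centre of its foot. Leave alone.
- driver: Screwdriver lying on the table beside the tray, 180 mm long along its x, red handle 28 mm diameter at its -x half; origin under its middle. Leave alone.
There are look-alikes about, which are no part of the job. Leave any green look-alike of the cover_b alone.

How it is judged:
By the outcome, as a careful person would: the job done as asked, in the order asked, and still so for the second after the job is handed in, with the robot touching nothing.
It also fails if it takes over 72 s, if anything falls off the work surface, if the arm or the gripper's body presses on something with over 40 N, if the wrist force passes 120 N, or if a joint passes its speed limit or range.

## Working session

There is one attempt and no reset: what is moved stays moved. The work goes in short steps, Python scripts to look and compute and a tool call to move; the robot and the scene stay as the last step left them, time stands still between calls to the robot, and variables do not carry over. Pictures are saved under pics/ and viewed, at most 10 in all, crops included, and the job is handed in when it is done.

Besides the shell and the picture viewer there is one more tool, called after "Call:" as name(argument=value, ...), one argument or row to a line, values as JSON. carry_out: Moves the arm, as the interface text tells. Its arguments: {"type":"object","properties":{"increments":{"type":"array","items":{"type":"object","properties":{"dx":{"type":"number"},"dy":{"type":"number"},"dz":{"type":"number"},"rx":{"type":"number"},"ry":{"type":"number"},"rz":{"type":"number"},"claw":{"type":"number"}}}},"force":{"type":"number"}},"required":["increments"]}

```bash
mkdir -p pics
python3 - <<'E'
from plant import telemetry, cams, ctrl, search_frame, landmark_of
import cv2, numpy as np
s=telemetry.read_state(); print(s['t'],s['tcp_pos'],np.round(s['eef_rot'],3).tolist(),s['finger_gap'])
for n in("scene","top"):
    p=cams.capture(n); cv2.imwrite(f"pics/{n}0.png",p["frame"][:,:,::-1]); np.savez(f"{n}0.npz",**{k:p[k] for k in("frame","depth","fx","fy","cx","cy","R","t")})
    for k in("tray_floor","lip_edge","tote","tote_grip","cover_a","rough","spray","tin","driver"):
        print(n,k,[(np.round(d["location"],3).tolist(),round(d["score"],2)) for d in landmark_of(k,p)][:5])
E
```

```text
0.0 [0.1985327  0.51229027 0.19337165] [[0.932, -0.362, -0.001], [-0.362, -0.932, -0.002], [0.0, 0.002, -1.0]] 1.002144838451915
scene tray_floor [([0.557, -0.075, 0.061], 0.74)]
scene lip_edge [([0.532, 0.056, 0.06], 0.96)]
scene tote [([0.471, 0.181, -0.004], 0.86)]
scene tote_grip [([0.44, 0.27, 0.039], 0.56)]
scene cover_a [([0.854, -0.024, -0.002], 0.92), ([0.646, -0.044, 0.063], 0.86), ([0.182, -0.292, 0.001], 0.82), ([0.564, -0.137, 0.064], 0.81)]
scene rough [([0.473, -0.107, 0.062], 0.73)]
scene spray [([0.724, 0.151, 0.001], 0.93)]
scene tin [([0.377, -0.186, 0.001], 0.81)]
scene driver [([0.761, -0.117, 0.003], 0.6)]
top tray_floor [([0.552, -0.074, 0.061], 0.83), ([0.44, 0.274, 0.033], 0.33), ([0.557, -0.07, -0.0], 0.24)]
top lip_edge [([0.526, 0.055, 0.056], 0.76)]
top tote [([0.468, 0.175, -0.0], 0.97)]
top tote_grip [([0.438, 0.273, 0.037], 0.69)]
top cover_a [([0.848, -0.027, 0.004], 0.88), ([0.562, -0.135, 0.06], 0.84), ([0.656, -0.046, 0.059], 0.76), ([0.729, 0.145, 0.004], 0.62), ([0.18, -0.298, 0.001], 0.55)]
top rough [([0.473, -0.111, 0.062], 0.67)]
top spray [([0.727, 0.145, 0.002], 0.84), ([0.444, 0.274, 0.036], 0.45)]
top tin [([0.381, -0.189, 0.0], 0.89)]
top driver [([0.763, -0.116, -0.004], 0.74)]
```

View pics/top0.png

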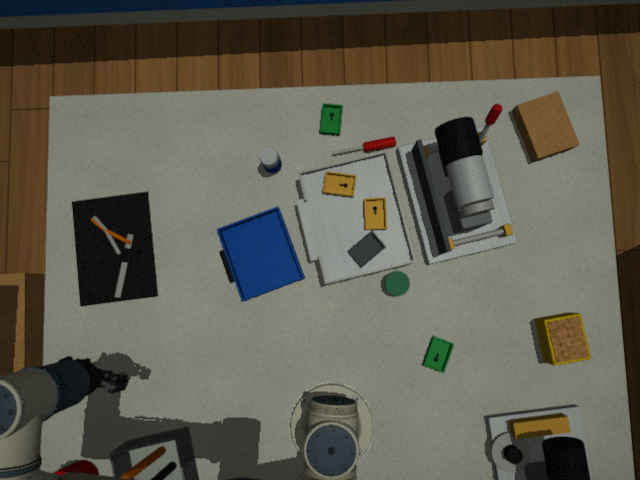

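View pics/scene0.png

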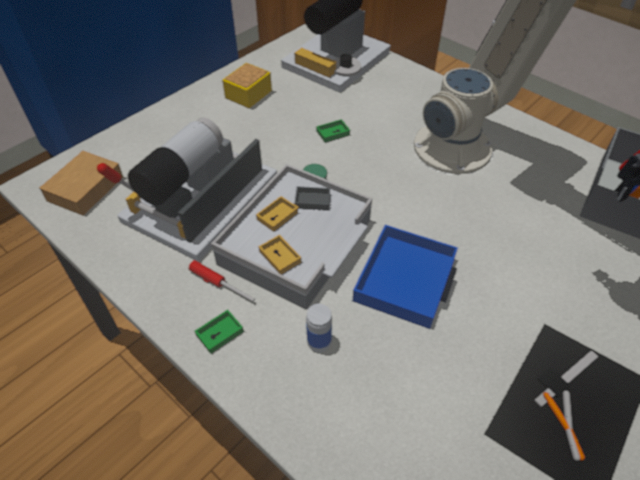

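The pictures show the brass covers at top-view px (339,184) and (374,213), with the dark rough one at (366,249). The tote is at (261,253), and its grip bar is on the side away from the tray. The green covers on the table are look-alikes. Next I'll fit accurate poses.

```bash
cat > h.py <<'E'
import numpy as np, cv2
from scipy.optimize import minimize
def cloud(p):
    d=p["depth"]; v,u=np.mgrid[:480,:640]
    c=np.stack([(u-p["cx"])/p["fx"]*d,(v-p["cy"])/p["fy"]*d,d],-1)
    return (c-p["t"])@p["R"]   # R^T(c-t)
def frame(g,xy): # world->local
    c,s=np.cos(g[2]),np.sin(g[2]); d=xy-g[:2]
    return np.stack([d[:,0]*c+d[:,1]*s,-d[:,0]*s+d[:,1]*c],-1)
def box(l,x0,x1,y0,y1): # signed distance, + outside
    return np.max([x0-l[:,0],l[:,0]-x1,y0-l[:,1],l[:,1]-y1],0)
def fit(xy,ins,sd,g0,w=.003,steps=(.01,.01,.1)):
    def f(g):
        o=1/(1+np.exp(np.clip(sd(frame(g,xy))/w,-50,50))); return np.mean((o-ins)**2)
    g=np.array(g0,float)
    best=None
    for dy in (-.15,0,.15):
        S=np.array([g+[0,0,dy]]+[g+[0,0,dy]+np.eye(3)[i]*steps[i] for i in range(3)])
        r=minimize(f,S[0],method="Nelder-Mead",options=dict(initial_simplex=S,xatol=1e-5,fatol=1e-9))
        if best is None or r.fun<best.fun: best=r
    return best.x,best.fun
tray=lambda l:np.minimum(box(l,-.155,.155,-.135,.112),box(l,-.085,.085,0,.135))
tote=lambda l:box(l,-.105,.105,-.09,.09)
cover=lambda l:box(l,-.042,.042,-.029,.029)
def near(xy,c,r): return np.hypot(*(xy-c).T)<r
def hsv(p): return cv2.cvtColor(p["frame"],cv2.COLOR_RGB2HSV).reshape(-1,3).astype(int)
def fit_tote(p,g0):
    P=cloud(p).reshape(-1,3);H=hsv(p);ok=(p["depth"].ravel()>0)&near(P[:,:2],g0[:2],.2)
    b=(abs(H[:,0]-112)<12)&(H[:,1]>130)&(P[:,2]>.003)
    return fit(P[ok,:2],b[ok],tote,g0)
def fit_cover(p,c,kind="brass",yaws=(0,.5,1,1.5,2,2.5),r=.075):
    P=cloud(p).reshape(-1,3);H=hsv(p);ok=(p["depth"].ravel()>0)&near(P[:,:2],c,r)
    b=(abs(H[:,0]-21)<9)&(H[:,1]>110) if kind=="brass" else (H[:,2]<110)
    return min((fit(P[ok,:2],b[ok],cover,[*c,y]) for y in yaws),key=lambda t:t[1])
def fit_tray(p,g0):
    P=cloud(p).reshape(-1,3);ok=(p["depth"].ravel()>0)&near(P[:,:2],g0[:2],.24)
    l=frame(g0,P[:,:2]); ok&=(l[:,1]>-.15)
    H=P[:,2]>.0475; ok&=(H|(P[:,2]<.047))
    return fit(P[ok,:2],H[ok],tray,g0)
E
python3 - <<'E'
from h import *
for n in("top","scene"):
    p=dict(np.load(n+"0.npz"))
    t,e=fit_tray(p,[.555,-.075,.2]); print(n,"tray",t.round(4),round(e,4))
    g,e=fit_tote(p,[.47,.178,.25]); print("tote",g.round(4),round(e,4),"in tray",(frame(t,g[None,:2])*1e3).round(1),g[2]-t[2])
    for c,k in(([.651,-.045],"brass"),([.563,-.136],"brass"),([.473,-.109],"rough")):
        g,e=fit_cover(p,c,k); print(k,g.round(4),round(e,4),"in tray",(frame(t,g[None,:2])*1e3).round(1),np.rad2deg(g[2]-t[2]).round(1))
    P=cloud(p).reshape(-1,3); l=frame(t,P[:,:2]); m=(abs(l[:,0])<.1)&(abs(l[:,1]-.05)<.04)&(p["depth"].ravel()>0); print("floor z",np.median(P[m,2]))
E
```

```text
top tray [ 0.5589 -0.0715  0.2099] 0.0145
tote [0.471  0.1837 0.3278] 0.0123 in tray [[-32.8 267.9]] 0.11792252883517518
brass [ 0.6497 -0.0396  1.4006] 0.0283 in tray [[95.5 12.3]] 68.2
brass [ 0.5659 -0.1333  3.1441] 0.0235 in tray [[ -6.  -61.9]] 168.1
rough [ 0.472  -0.1057 -0.9053] 0.0528 in tray [[-92.1 -15.4]] -63.9
floor z 0.060337722619335406
scene tray [ 0.5548 -0.0727  0.2101] 0.0554
tote [0.4721 0.182  0.3322] 0.0238 in tray [[-27.7 266.4]] 0.12216105983835945
brass [ 0.6494 -0.0409  1.3757] 0.0407 in tray [[99.2 11.4]] 66.8
brass [ 0.5654 -0.1337  0.0206] 0.0512 in tray [[ -2.3 -61.8]] -10.9
rough [ 0.4724 -0.1069  2.2531] 0.1211 in tray [[-87.7 -16.2]] 117.1
floor z 0.06033387881118566
```

```bash
cat > mv.py <<'E'
import numpy as np, sys, json
from plant import telemetry
def now(): 
    s=telemetry.read_state(); R=np.array(s["eef_rot"]); return s,np.array(s["tcp_pos"]),np.arctan2(R[1,0],R[0,0]),R
def plan(xyz,yaw,n):
    """n equal straight rows to a world pose, tool down; printed in move units"""
    s,p,y,R=now(); rows=[]; d=(np.array(xyz)-p)/n; dy=(yaw-y+np.pi)%(2*np.pi)-np.pi
    for i in range(n):
        a=y+dy*i/n; ex=np.array([np.cos(a),np.sin(a),0]); ey=np.array([np.sin(a),-np.cos(a),0])
        rows.append([round(v,2) for v in(d@ex/.04,d@ey/.04,-d[2]/.04,-np.rad2deg(dy/n)/8)])
    return rows
T=(.5575,-.0722,.21)
def m2w(x,y,g=T): # machine mm -> world
    c,s=np.cos(g[2]),np.sin(g[2]); return np.array([g[0]+(c*x-s*y)/1e3,g[1]+(s*x+c*y)/1e3])
def tel():
    s,p,y,R=now(); c,s_=np.cos(T[2]),np.sin(T[2]); d=p[:2]-np.array(T[:2])
    print("t",round(s["t"],2),"p",p.round(4),"yaw",round(y,3),"mach",((d[0]*c+d[1]*s_)*1e3).round(1),((-d[0]*s_+d[1]*c)*1e3).round(1),"tilt",R[:2,2].round(3),"F",np.round(s["contact_force"],1),"gap",round(s["finger_gap"],3),"grip",s["grip_force"])
E
python3 -c "
from mv import *
for r in plan([.4405,.2725,.1],.33,10): print(r)"
```

```text
[np.float64(0.78), np.float64(0.34), np.float64(0.24), np.float64(-0.5)]
[np.float64(0.75), np.float64(0.4), np.float64(0.24), np.float64(-0.5)]
[np.float64(0.73), np.float64(0.45), np.float64(0.24), np.float64(-0.5)]
[np.float64(0.69), np.float64(0.5), np.float64(0.24), np.float64(-0.5)]
[np.float64(0.66), np.float64(0.54), np.float64(0.24), np.float64(-0.5)]
[np.float64(0.62), np.float64(0.59), np.float64(0.24), np.float64(-0.5)]
[np.float64(0.57), np.float64(0.63), np.float64(0.24), np.float64(-0.5)]
[np.float64(0.53), np.float64(0.67), np.float64(0.24), np.float64(-0.5)]
[np.float64(0.48), np.float64(0.7), np.float64(0.24), np.float64(-0.5)]
[np.float64(0.43), np.float64(0.74), np.float64(0.24), np.float64(-0.5)]
```

Call:
carry_out(
  increments=[
    {"dx": 0.78,"dy": 0.34,"dz": 0.24,"rz": -0.5},
    {"dx": 0.75,"dy": 0.4,"dz": 0.24,"rz": -0.5},
    {"dx": 0.73,"dy": 0.45,"dz": 0.24,"rz": -0.5},
    {"dx": 0.69,"dy": 0.5,"dz": 0.24,"rz": -0.5},
    {"dx": 0.66,"dy": 0.54,"dz": 0.24,"rz": -0.5},
    {"dx": 0.62,"dy": 0.59,"dz": 0.24,"rz": -0.5},
    {"dx": 0.57,"dy": 0.63,"dz": 0.24,"rz": -0.5},
    {"dx": 0.53,"dy": 0.67,"dz": 0.24,"rz": -0.5},
    {"dx": 0.48,"dy": 0.7,"dz": 0.24,"rz": -0.5},
    {"dx": 0.43,"dy": 0.74,"dz": 0.24,"rz": -0.5,"claw": 60},
  ],
)

```text
$.increments[0]: bad value
```

```bash
python3 -c "
from mv import *
tel()
for r in plan([.4405,.2725,.022],.33,1): print(*r)"
```

```text
t 1.0 p [0.1987 0.5128 0.1943] yaw -0.37 mach -228.9 647.0 tilt [-0.  0.] F [ 0.3 -0.5  0.4] gap 1.0 grip 0.0
7.81 3.42 4.31 -5.01
```

Call:
carry_out(
  increments=[
    {"dx": 0.78,"dy": 0.34,"dz": 0.24,"rx": 0,"ry": 0,"rz": -0.5,"claw": 60},
    {"dx": 0.75,"dy": 0.4,"dz": 0.24,"rx": 0,"ry": 0,"rz": -0.5,"claw": 60},
    {"dx": 0.73,"dy": 0.45,"dz": 0.24,"rx": 0,"ry": 0,"rz": -0.5,"claw": 60},
    {"dx": 0.69,"dy": 0.5,"dz": 0.24,"rx": 0,"ry": 0,"rz": -0.5,"claw": 60},
    {"dx": 0.66,"dy": 0.54,"dz": 0.24,"rx": 0,"ry": 0,"rz": -0.5,"claw": 60},
    {"dx": 0.62,"dy": 0.59,"dz": 0.24,"rx": 0,"ry": 0,"rz": -0.5,"claw": 60},
    {"dx": 0.57,"dy": 0.63,"dz": 0.24,"rx": 0,"ry": 0,"rz": -0.5,"claw": 60},
    {"dx": 0.53,"dy": 0.67,"dz": 0.24,"rx": 0,"ry": 0,"rz": -0.5,"claw": 60},
    {"dx": 0.48,"dy": 0.7,"dz": 0.24,"rx": 0,"ry": 0,"rz": -0.5,"claw": 60},
    {"dx": 0.43,"dy": 0.74,"dz": 0.24,"rx": 0,"ry": 0,"rz": -0.5,"claw": 60},
  ],
  force=40,
)

```text
t: 2.25
tcp_pos: [0.4412, 0.2713, 0.0981]
eef_rot: [[0.946, 0.325, 0.0], [0.325, -0.946, 0.0], [0.0, -0.0, -1.0]]
contact_force: [0.2, 0.1, 0.7]
finger_gap: 0.706
grip_force: 0.0
```

```bash
python3 -c "
from mv import *
tel()
for r in plan([.4405,.2725,.022],.33,1): print(*r)"
```

```text
t 2.25 p [0.4412 0.2713 0.0981] yaw 0.331 mach -42.1 360.2 tilt [0. 0.] F [0.2 0.1 0.7] gap 0.706 grip 0.0
-0.01 -0.03 1.9 0.01
```

Call:
carry_out(
  increments=[
    {"dx": 0,"dy": 0,"dz": 0.5,"rx": 0,"ry": 0,"rz": 0,"claw": 60},
    {"dx": 0,"dy": 0,"dz": 0.5,"rx": 0,"ry": 0,"rz": 0,"claw": 60},
    {"dx": 0,"dy": 0,"dz": 0.5,"rx": 0,"ry": 0,"rz": 0,"claw": 60},
    {"dx": 0,"dy": 0,"dz": 0.4,"rx": 0,"ry": 0,"rz": 0,"claw": 60},
    {"dx": 0,"dy": 0,"dz": 0,"rx": 0,"ry": 0,"rz": 0,"claw": 10},
    {"dx": 0,"dy": 0,"dz": 0,"rx": 0,"ry": 0,"rz": 0,"claw": 10},
    {"dx": 0,"dy": 0,"dz": 0,"rx": 0,"ry": 0,"rz": 0,"claw": 10},
    {"dx": 0,"dy": 0,"dz": 0,"rx": 0,"ry": 0,"rz": 0,"claw": 10},
    {"dx": 0,"dy": 0,"dz": 0,"rx": 0,"ry": 0,"rz": 0,"claw": 10},
    {"dx": 0,"dy": 0,"dz": 0,"rx": 0,"ry": 0,"rz": 0,"claw": 10},
  ],
  force=40,
)

```text
t: 3.5
tcp_pos: [0.4405, 0.2721, 0.0224]
eef_rot: [[0.947, 0.322, 0.0], [0.322, -0.947, 0.0], [0.0, -0.0, -1.0]]
contact_force: [0.2, -0.2, -0.1]
finger_gap: 0.114
grip_force: 0.0
```

Run:
```python
from mv import *; from h import *
from plant import cams
tel()
p=cams.capture("top"); cv2.imwrite("pics/top1.png",cv2.resize(p["frame"][130:310,190:430,::-1],None,fx=3.3,fy=3.3,interpolation=cv2.INTER_CUBIC))
t,e=fit_tray(p,[.5575,-.0722,.21]); print(t,e)
g,e=fit_tote(p,[.47,.178,.33]); print(g,e,(frame(t,g[None,:2])*1e3).round(1),g[2]-t[2])
# lip-only centre: points z in .05-.07 with tray y 116..132
P=cloud(p).reshape(-1,3); l=frame(t,P[:,:2]); m=(l[:,1]>.117)&(l[:,1]<.131)&(abs(l[:,0])<.11)&(P[:,2]>.045)
print("lip x",l[m,0].min(),l[m,0].max()); m=(l[:,1]>-.12)&(l[:,1]<.1)&(abs(l[:,0])<.19)&(P[:,2]>.045);print("tray x",np.percentile(l[m,0],[0,.5,99.5,100]))
m=(abs(l[:,0])<.07)&(l[:,1]>.05)&(l[:,1]<.17)&(P[:,2]>.045);print("lip y",np.percentile(l[m,1],[99,100]))
```

```text
t 3.5 p [0.4405 0.2721 0.0224] yaw 0.328 mach -42.7 361.1 tilt [0. 0.] F [ 0.2 -0.2 -0.1] gap 0.114 grip 0.0
[ 0.55885024 -0.07149468  0.2105032 ] 0.013304365836380002
[0.47260861 0.17924995 0.3323579 ] 0.09867946669081483 [[-31.9 263.2]] 0.12185469618323352
lip x -0.08606654037884977 0.0835095640835911
tray x [-0.18940885 -0.17646122  0.15210788  0.15473032]
lip y [0.13486152 0.13587308]
```

View pics/top1.png

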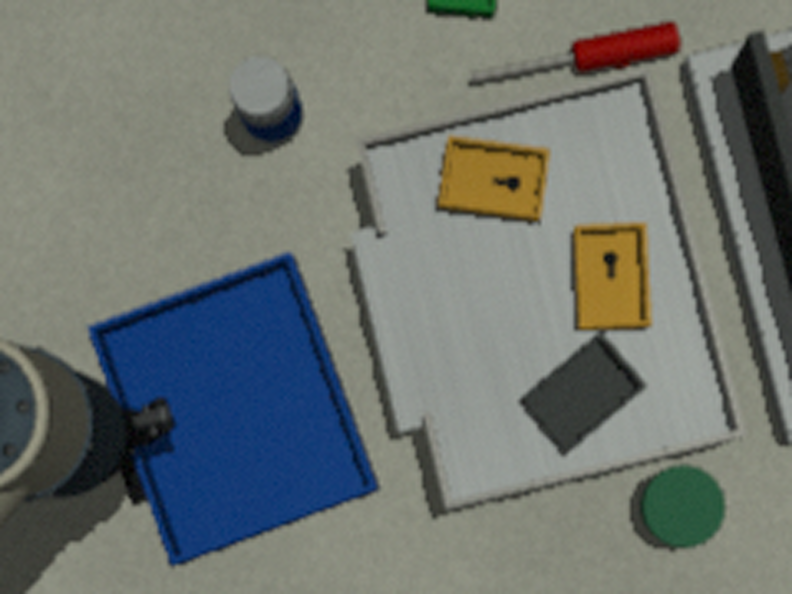

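The top view shows the tote at crop px (235,410) and the black fingertip at (155,420), but the grip reads zero at a 10 mm opening. I'll check from the side.

Run:
```python
from mv import *; from h import *
from plant import cams, landmark_of
tel()
p=cams.capture("scene"); cv2.imwrite("pics/scene1.png",cv2.resize(p["frame"][190:350,320:520,::-1],None,fx=3.7,fy=3.7,interpolation=cv2.INTER_CUBIC))
def px(X):
    c=p["R"]@np.array(X)+p["t"]; return (c[:2]/c[2]*[p["fx"],p["fy"]]+[p["cx"],p["cy"]]).round(1), ((c[:2]/c[2]*[p["fx"],p["fy"]]+[p["cx"],p["cy"]]-[320,190])*3.7).round()
print("tcp",px([.4405,.2721,.0224]))
print([(d["location"],d["score"]) for d in landmark_of("tote_grip",p)])
```

```text
t 3.55 p [0.4404 0.2721 0.0223] yaw 0.328 mach -42.7 361.1 tilt [0. 0.] F [ 0.5 -0.6  0.1] gap 0.12 grip 0.0
tcp (array([446.7, 287.4]), array([469., 360.]))
[([0.4389, 0.2697, 0.0373], 0.82)]
```

View pics/scene1.png

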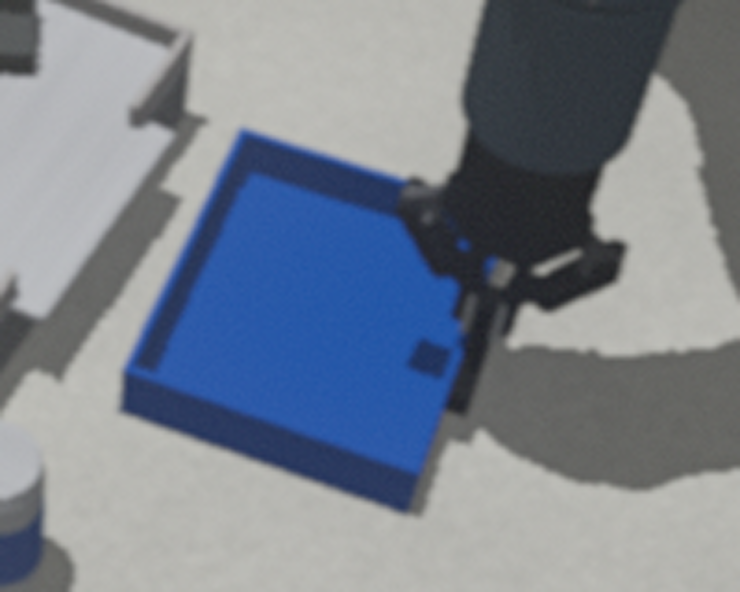

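Call:
carry_out(
  increments=[
    {"dx": 0,"dy": 0,"dz": 0,"rx": 0,"ry": 0,"rz": 0,"claw": 0},
    {"dx": 0,"dy": 0,"dz": 0,"rx": 0,"ry": 0,"rz": 0,"claw": 0},
    {"dx": 0,"dy": 0,"dz": 0,"rx": 0,"ry": 0,"rz": 0,"claw": 0},
    {"dx": 0,"dy": 0,"dz": 0,"rx": 0,"ry": 0,"rz": 0,"claw": 0},
    {"dx": 0,"dy": 0,"dz": 0,"rx": 0,"ry": 0,"rz": 0,"claw": 0},
    {"dx": 0,"dy": 0,"dz": 0,"rx": 0,"ry": 0,"rz": 0,"claw": 0},
    {"dx": 0,"dy": 0,"dz": 0,"rx": 0,"ry": 0,"rz": 0,"claw": 0},
    {"dx": 0,"dy": 0,"dz": 0,"rx": 0,"ry": 0,"rz": 0,"claw": 0},
    {"dx": 0,"dy": 0,"dz": 0,"rx": 0,"ry": 0,"rz": 0,"claw": 0},
    {"dx": 0,"dy": 0,"dz": 0,"rx": 0,"ry": 0,"rz": 0,"claw": 0},
  ],
  force=40,
)

```text
t: 4.9
tcp_pos: [0.4404, 0.2721, 0.0223]
eef_rot: [[0.947, 0.322, -0.0], [0.322, -0.947, 0.0], [0.0, -0.0, -1.0]]
contact_force: [0.6, -0.9, 0.0]
finger_gap: 0.002
grip_force: 0.0
```

Run:
```python
from mv import *; from h import *
from plant import cams, landmark_of
a=cams.capture("top"); b=cams.capture("scene")
for n,p in(("top",a),("scene",b)):
    P=cloud(p).reshape(-1,3);H=hsv(p)
    g=(.4717,.183,.33); l=frame(g,P[:,:2])*1e3
    m=(abs(l[:,0])<70)&(l[:,1]>40)&(l[:,1]<125)&(H[:,2]<70)&(P[:,2]>.015)&(P[:,2]<.13)&(H[:,1]<130)
    q=np.c_[l[m],P[m,2]*1e3].round(); q=q[np.lexsort((q[:,0],q[:,2]))]; print(n,len(q)); print(q[:60:2].tolist())
    print([(np.round(d["location"],4).tolist(),d["score"]) for d in landmark_of("tote_grip",p)])
pic=np.hstack([cv2.resize(p["frame"][y:y+120,x:x+100,::-1],None,fx=3.9,fy=3.9,interpolation=cv2.INTER_CUBIC) for p,x,y in((a,190,190),(b,400,220))])
cv2.imwrite("pics/c2.png",pic); print(pic.shape)
```

```text
top 53
[[-28.0, 97.0, 37.0], [-27.0, 101.0, 40.0], [-34.0, 98.0, 42.0], [-33.0, 100.0, 42.0], [-39.0, 99.0, 43.0], [-25.0, 100.0, 43.0], [-22.0, 99.0, 43.0], [-12.0, 95.0, 43.0], [-44.0, 95.0, 44.0], [-39.0, 93.0, 44.0], [-43.0, 97.0, 45.0], [-40.0, 96.0, 45.0], [-18.0, 94.0, 45.0], [-42.0, 100.0, 46.0], [-33.0, 94.0, 46.0], [-23.0, 96.0, 46.0], [-35.0, 94.0, 47.0], [-36.0, 100.0, 48.0], [-24.0, 102.0, 48.0], [-37.0, 97.0, 49.0], [-11.0, 67.0, 108.0], [-10.0, 71.0, 113.0], [-5.0, 70.0, 114.0], [-11.0, 68.0, 119.0], [-10.0, 64.0, 123.0], [-9.0, 60.0, 127.0], [-9.0, 62.0, 130.0]]
[([0.4391, 0.2737, 0.036], 0.63)]
scene 448
[[42.0, 98.0, 29.0], [43.0, 94.0, 31.0], [44.0, 92.0, 32.0], [44.0, 96.0, 34.0], [44.0, 98.0, 35.0], [43.0, 93.0, 38.0], [45.0, 100.0, 38.0], [24.0, 94.0, 40.0], [43.0, 97.0, 40.0], [25.0, 92.0, 41.0], [6.0, 91.0, 42.0], [11.0, 99.0, 42.0], [16.0, 101.0, 42.0], [25.0, 96.0, 42.0], [33.0, 96.0, 42.0], [41.0, 96.0, 42.0], [2.0, 90.0, 43.0], [3.0, 101.0, 43.0], [14.0, 93.0, 43.0], [20.0, 95.0, 43.0], [32.0, 93.0, 43.0], [35.0, 101.0, 43.0], [37.0, 95.0, 43.0], [40.0, 100.0, 43.0], [44.0, 99.0, 43.0], [3.0, 94.0, 44.0], [25.0, 98.0, 44.0], [30.0, 101.0, 44.0], [34.0, 98.0, 44.0], [44.0, 94.0, 44.0]]
[([0.4377, 0.2717, 0.0372], 0.83)]
(468, 780, 3)
```

View pics/c2.png

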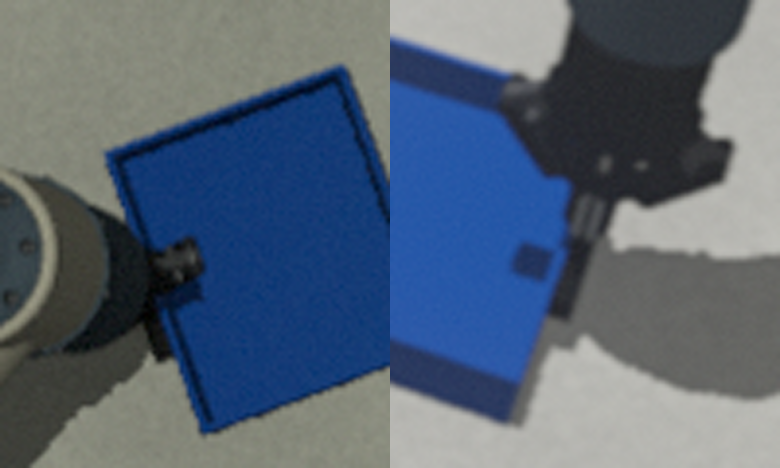

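Run:
```python
from mv import *; from h import *
from plant import cams
p=cams.capture("scene"); C=cloud(p); g=(.4717,.183,.33)
def px(X):
    c=p["R"]@np.array(X)+p["t"]; return (c[:2]/c[2]*[p["fx"],p["fy"]]+[p["cx"],p["cy"]]).round(1)
w=lambda x,y,z:[g[0]+(np.cos(g[2])*x-np.sin(g[2])*y)/1e3,g[1]+(np.sin(g[2])*x+np.cos(g[2])*y)/1e3,z/1e3]
print("barmid top",px(w(0,94.5,45)),"end",px(w(45,94.5,45)),"tcp",px(w(0,94.5,22)),"tip@45+11x",px(w(11,94.5,45)))
for r in range(262,296,2):
    print(r,[ (int(l[0]),int(l[1]),int(z)) for c in range(444,460,3) for l,z in [(frame(g,C[r,c][None,:2])[0]*1e3,C[r,c,2]*1e3)]])
print(p["frame"][262:296:2,451].tolist())
```

```text
barmid top [448.5 281.6] end [443.1 297.2] tcp [446.7 287.7] tip@45+11x [447.2 285.4]
262 [(8, 74, 114), (16, 80, 126), (15, 86, 128), (-3, 91, 108), (-99, 94, -1), (16, 103, 138)]
264 [(3, 75, 101), (10, 81, 114), (13, 87, 120), (0, 92, 107), (10, 99, 122), (14, 104, 130)]
266 [(-68, 72, 8), (11, 82, 109), (9, 88, 109), (-6, 93, 93), (12, 100, 118), (15, 106, 125)]
268 [(-60, 74, 11), (12, 83, 103), (12, 89, 106), (2, 95, 97), (13, 101, 113), (11, 107, 114)]
270 [(-56, 75, 9), (5, 84, 89), (13, 91, 101), (6, 96, 96), (12, 102, 106), (11, 108, 108)]
272 [(-51, 76, 7), (5, 85, 81), (12, 92, 94), (12, 98, 96), (11, 103, 99), (-74, 108, -2)]
274 [(-45, 78, 9), (6, 87, 76), (10, 93, 84), (8, 99, 85), (4, 105, 83), (-64, 110, 2)]
276 [(-40, 79, 8), (6, 88, 70), (8, 94, 76), (11, 100, 82), (7, 106, 81), (-62, 111, -2)]
278 [(-32, 81, 10), (9, 89, 67), (10, 95, 72), (9, 101, 73), (4, 107, 70), (-54, 113, 0)]
280 [(-27, 83, 10), (-2, 90, 45), (14, 96, 70), (-11, 102, 41), (-47, 108, -1), (-49, 114, 0)]
282 [(4, 85, 44), (1, 91, 44), (0, 97, 44), (-37, 103, 1), (-41, 109, 0), (-45, 115, -1)]
284 [(9, 87, 43), (7, 93, 45), (6, 99, 47), (-33, 104, -1), (-38, 110, -2), (-38, 117, 0)]
286 [(15, 88, 44), (12, 94, 44), (10, 100, 45), (-26, 106, 1), (-29, 112, 1), (-34, 118, -1)]
288 [(20, 89, 44), (19, 95, 47), (15, 101, 44), (-21, 107, 0), (-26, 113, -1), (-27, 120, 0)]
290 [(24, 91, 43), (21, 97, 42), (18, 103, 42), (-16, 108, 0), (-19, 115, 0), (-21, 121, 0)]
292 [(32, 92, 46), (27, 98, 43), (-6, 104, 1), (-12, 110, -1), (-14, 116, 0), (-16, 122, 0)]
294 [(39, 94, 49), (34, 100, 46), (-3, 105, 0), (-2, 111, 3), (-7, 117, 1), (-8, 124, 2)]
[[38, 39, 46], [36, 40, 46], [37, 39, 46], [39, 43, 47], [55, 57, 63], [57, 60, 64], [59, 62, 67], [68, 70, 74], [74, 76, 81], [73, 76, 80], [51, 53, 56], [57, 59, 60], [77, 77, 77], [91, 90, 91], [98, 99, 97], [103, 103, 103], [100, 101, 100]]
```

Side view shows the shut fingertips ending about 20 mm above the bar (crop px (580,235)). The depth puts them near z = 67 mm, while the telemetry says 22 mm. I'll open, go lower in steps and check.

Call:
carry_out(
  increments=[
    {"dx": 0,"dy": 0,"dz": 0,"rx": 0,"ry": 0,"rz": 0,"claw": 60},
    {"dx": 0,"dy": 0,"dz": 0,"rx": 0,"ry": 0,"rz": 0,"claw": 60},
    {"dx": 0,"dy": 0,"dz": 0,"rx": 0,"ry": 0,"rz": 0,"claw": 60},
    {"dx": 0,"dy": 0,"dz": 0,"rx": 0,"ry": 0,"rz": 0,"claw": 60},
    {"dx": 0,"dy": 0,"dz": 0.1,"rx": 0,"ry": 0,"rz": 0,"claw": 60},
    {"dx": 0,"dy": 0,"dz": 0.1,"rx": 0,"ry": 0,"rz": 0,"claw": 60},
    {"dx": 0,"dy": 0,"dz": 0.1,"rx": 0,"ry": 0,"rz": 0,"claw": 60},
    {"dx": 0,"dy": 0,"dz": 0.1,"rx": 0,"ry": 0,"rz": 0,"claw": 60},
    {"dx": 0,"dy": 0,"dz": 0.1,"rx": 0,"ry": 0,"rz": 0,"claw": 60},
    {"dx": 0,"dy": 0,"dz": 0,"rx": 0,"ry": 0,"rz": 0,"claw": 60},
  ],
  force=40,
)

```text
t: 6.4
tcp_pos: [0.4402, 0.2719, 0.0019]
eef_rot: [[0.947, 0.322, -0.001], [0.322, -0.947, -0.001], [-0.001, 0.0, -1.0]]
contact_force: [-0.4, -0.0, 0.2]
finger_gap: 0.699
grip_force: 0.0
```

Run:
```python
from mv import *; from h import *
from plant import cams
tel(); p=cams.capture("scene"); C=cloud(p); g=(.4717,.183,.33)
cv2.imwrite("pics/c3.png",cv2.resize(p["frame"][230:320,400:500,::-1],None,fx=6,fy=6,interpolation=cv2.INTER_CUBIC))
for r in range(262,300,3):
    print(r,[ (int(l[0]),int(l[1]),int(z)) for c in range(432,474,3) for l,z in [(frame(g,C[r,c][None,:2])[0]*1e3,C[r,c,2]*1e3)]])
```

```text
t 6.4 p [0.4402 0.2719 0.0019] yaw 0.328 mach -43.0 361.0 tilt [-0.001 -0.001] F [-0.4 -0.   0.2] gap 0.699 grip 0.0
262 [(2, 49, 95), (-1, 55, 93), (13, 62, 114), (16, 68, 120), (14, 74, 121), (17, 80, 128), (10, 86, 122), (9, 92, 124), (10, 97, 128), (19, 103, 141), (18, 109, 144), (13, 115, 140), (9, 120, 139), (10, 126, 142)]
265 [(5, 51, 89), (9, 58, 97), (15, 64, 107), (15, 70, 110), (-67, 71, 12), (-77, 77, 4), (6, 87, 108), (7, 93, 113), (8, 99, 116), (9, 105, 121), (20, 111, 137), (16, 116, 135), (9, 122, 130), (-6, 128, 114)]
268 [(11, 53, 86), (12, 59, 91), (11, 65, 92), (-59, 67, 9), (-61, 74, 10), (-63, 80, 10), (-41, 87, 40), (-38, 94, 47), (-44, 100, 43), (8, 107, 110), (13, 113, 120), (15, 118, 125), (0, 124, 110), (-2, 130, 109)]
271 [(5, 54, 69), (11, 61, 79), (-46, 63, 10), (-51, 69, 8), (-57, 76, 4), (-56, 82, 9), (-31, 89, 42), (-32, 96, 44), (758, 117, 1011), (-75, 108, 0), (15, 114, 113), (15, 120, 115), (14, 126, 118), (-5, 132, 96)]
274 [(4, 56, 58), (12, 63, 71), (-37, 65, 12), (-43, 72, 7), (-43, 78, 11), (-20, 86, 43), (-23, 92, 42), (-23, 98, 45), (-63, 1
[... 1042 characters left out ...]
1, 114, 0), (-24, 120, 0), (10, 126, 48), (-30, 133, 0), (-34, 139, -1), (-34, 145, 1)]
292 [(14, 66, 9), (12, 73, 9), (10, 79, 11), (36, 86, 49), (29, 92, 43), (30, 98, 47), (-8, 104, 0), (-11, 110, 0), (-14, 116, 0), (-14, 122, 3), (-17, 129, 1), (-20, 135, 1), (-26, 141, -2), (-29, 147, -2)]
295 [(23, 69, 10), (19, 75, 8), (17, 81, 10), (42, 88, 46), (35, 94, 41), (36, 100, 45), (0, 106, 1), (-5, 112, -2), (-4, 118, 1), (-9, 124, 0), (-11, 131, 0), (-13, 137, 0), (-18, 143, -2), (-17, 149, 2)]
298 [(33, 71, 13), (28, 77, 9), (49, 84, 42), (40, 90, 34), (43, 96, 41), (39, 102, 39), (9, 108, 1), (5, 114, 1), (1, 120, 0), (0, 126, 0), (-1, 132, 2), (-4, 139, 2), (-8, 145, 0), (-12, 151, -1)]
```

View pics/c3.png

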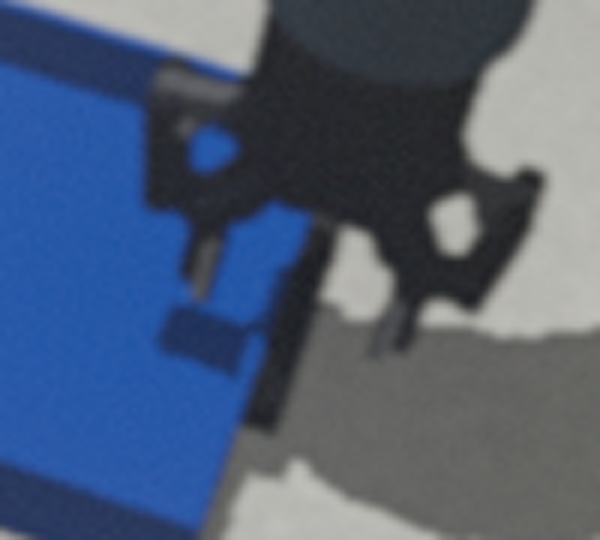

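Fingers straddle the bar correctly in plan, but the tips really sit ~45 mm higher than reported. I'm applying that offset from here on.

Call:
carry_out(
  increments=[
    {"dx": 0,"dy": 0,"dz": 0.2,"rx": 0,"ry": 0,"rz": 0,"claw": 60},
    {"dx": 0,"dy": 0,"dz": 0.2,"rx": 0,"ry": 0,"rz": 0,"claw": 60},
    {"dx": 0,"dy": 0,"dz": 0.2,"rx": 0,"ry": 0,"rz": 0,"claw": 60},
    {"dx": 0,"dy": 0,"dz": 0,"rx": 0,"ry": 0,"rz": 0,"claw": 5},
    {"dx": 0,"dy": 0,"dz": 0,"rx": 0,"ry": 0,"rz": 0,"claw": 5},
    {"dx": 0,"dy": 0,"dz": 0,"rx": 0,"ry": 0,"rz": 0,"claw": 5},
    {"dx": 0,"dy": 0,"dz": 0,"rx": 0,"ry": 0,"rz": 0,"claw": 5},
    {"dx": 0,"dy": 0,"dz": 0,"rx": 0,"ry": 0,"rz": 0,"claw": 5},
    {"dx": 0,"dy": 0,"dz": 0,"rx": 0,"ry": 0,"rz": 0,"claw": 5},
    {"dx": 0,"dy": 0,"dz": 0,"rx": 0,"ry": 0,"rz": 0,"claw": 5},
  ],
  force=40,
)

```text
t: 7.7
tcp_pos: [0.4406, 0.272, -0.0214]
eef_rot: [[0.947, 0.323, 0.0], [0.323, -0.947, -0.0], [0.0, 0.0, -1.0]]
contact_force: [-0.3, -3.2, 4.5]
finger_gap: 0.216
grip_force: 40.6
```

```bash
python3 -c "
from mv import *
tel(); w=m2w(0,306)
for r in plan([*w,-.0214],.21,9): print(*r)"
```

```text
t 7.7 p [ 0.4406  0.272  -0.0214] yaw 0.328 mach -42.5 361.0 tilt [ 0. -0.] F [-0.3 -3.2  4.5] gap 0.216 grip 40.584983825683594
0.1 0.17 -0.0 0.09
0.1 0.16 -0.0 0.09
0.1 0.16 -0.0 0.09
0.11 0.16 -0.0 0.09
0.11 0.16 -0.0 0.09
0.11 0.16 -0.0 0.09
0.11 0.16 -0.0 0.09
0.11 0.16 -0.0 0.09
0.12 0.15 -0.0 0.09
```

Call:
carry_out(
  increments=[
    {"dx": 0.1,"dy": 0.17,"dz": 0,"rx": 0,"ry": 0,"rz": 0.09,"claw": 5},
    {"dx": 0.1,"dy": 0.16,"dz": 0,"rx": 0,"ry": 0,"rz": 0.09,"claw": 5},
    {"dx": 0.1,"dy": 0.16,"dz": 0,"rx": 0,"ry": 0,"rz": 0.09,"claw": 5},
    {"dx": 0.11,"dy": 0.16,"dz": 0,"rx": 0,"ry": 0,"rz": 0.09,"claw": 5},
    {"dx": 0.11,"dy": 0.16,"dz": 0,"rx": 0,"ry": 0,"rz": 0.09,"claw": 5},
    {"dx": 0.11,"dy": 0.16,"dz": 0,"rx": 0,"ry": 0,"rz": 0.09,"claw": 5},
    {"dx": 0.11,"dy": 0.16,"dz": 0,"rx": 0,"ry": 0,"rz": 0.09,"claw": 5},
    {"dx": 0.11,"dy": 0.16,"dz": 0,"rx": 0,"ry": 0,"rz": 0.09,"claw": 5},
    {"dx": 0.12,"dy": 0.15,"dz": 0,"rx": 0,"ry": 0,"rz": 0.09,"claw": 5},
    {"dx": 0,"dy": 0,"dz": 0,"rx": 0,"ry": 0,"rz": 0,"claw": 5},
  ],
  force=40,
)

```text
t: 8.95
tcp_pos: [0.4941, 0.2285, -0.0214]
eef_rot: [[0.977, 0.213, 0.001], [0.213, -0.977, 0.002], [0.001, -0.002, -1.0]]
contact_force: [-0.7, 2.1, 3.3]
finger_gap: 0.214
grip_force: 40.6
```

```bash
cat > chk.py <<'E'
from mv import *; from h import *
from plant import cams
tel()
for n in("top","scene"):
    p=cams.capture(n); t,e=fit_tray(p,T); g,e2=fit_tote(p,[*m2w(0,205),.21])
    print(n,t.round(4),"tote in tray",(frame(t,g[None,:2])*1e3).round(1),round(g[2]-t[2],3),"in T",(frame(T,g[None,:2])*1e3).round(1),round(g[2]-T[2],3),round(e2,3))
E
python3 chk.py
```

```text
t 8.95 p [ 0.4941  0.2285 -0.0214] yaw 0.215 mach 0.7 307.3 tilt [0.001 0.002] F [-0.7  2.1  3.3] gap 0.214 grip 40.561180114746094
top [ 0.5588 -0.0715  0.2108] tote in tray [[ -0.3 212.8]] 0.002 in T [[  1.  213.2]] 0.002 0.108
scene [ 0.5549 -0.0732  0.2109] tote in tray [[  3.8 184.6]] -0.02 in T [[  0.8 184.2]] -0.019 0.094
```

Call:
carry_out(
  increments=[
    {"dx": -0.02,"dy": 0.06,"dz": 0,"rx": 0,"ry": 0,"rz": 0.03,"claw": 5},
    {"dx": 0,"dy": 0.06,"dz": 0,"rx": 0,"ry": 0,"rz": 0,"claw": 5},
    {"dx": 0,"dy": 0.06,"dz": 0,"rx": 0,"ry": 0,"rz": 0,"claw": 5},
    {"dx": 0,"dy": 0.04,"dz": 0,"rx": 0,"ry": 0,"rz": 0,"claw": 5},
    {"dx": 0,"dy": 0.02,"dz": 0,"rx": 0,"ry": 0,"rz": 0,"claw": 5},
    {"dx": 0,"dy": 0,"dz": 0,"rx": 0,"ry": 0,"rz": 0,"claw": 5},
    {"dx": 0,"dy": 0,"dz": 0,"rx": 0,"ry": 0,"rz": 0,"claw": 5},
    {"dx": 0,"dy": 0,"dz": 0,"rx": 0,"ry": 0,"rz": 0,"claw": 5},
    {"dx": 0,"dy": 0,"dz": 0,"rx": 0,"ry": 0,"rz": 0,"claw": 5},
    {"dx": 0,"dy": 0,"dz": 0,"rx": 0,"ry": 0,"rz": 0,"claw": 5},
  ],
  force=40,
)

```text
t: 10.3
tcp_pos: [0.4952, 0.2184, -0.0214]
eef_rot: [[0.978, 0.21, 0.001], [0.21, -0.978, 0.001], [0.001, -0.001, -1.0]]
contact_force: [-0.9, 4.8, 4.5]
finger_gap: 0.216
grip_force: 40.6
```

```bash
python3 -c "
from mv import *
tel()"
```

```text
t 10.3 p [ 0.4952  0.2184 -0.0214] yaw 0.211 mach -0.3 297.2 tilt [0.001 0.001] F [-0.9  4.8  4.5] gap 0.216 grip 40.583301186561584
```

Call:
carry_out(
  increments=[
    {"dx": 0,"dy": 0.03,"dz": 0,"rx": 0,"ry": 0,"rz": 0,"claw": 5},
    {"dx": 0,"dy": 0.03,"dz": 0,"rx": 0,"ry": 0,"rz": 0,"claw": 5},
    {"dx": 0,"dy": 0.02,"dz": 0,"rx": 0,"ry": 0,"rz": 0,"claw": 5},
    {"dx": 0,"dy": 0,"dz": 0,"rx": 0,"ry": 0,"rz": 0,"claw": 5},
    {"dx": 0,"dy": 0,"dz": 0,"rx": 0,"ry": 0,"rz": 0,"claw": 5},
    {"dx": 0,"dy": 0,"dz": 0,"rx": 0,"ry": 0,"rz": 0,"claw": 5},
    {"dx": 0,"dy": 0,"dz": 0,"rx": 0,"ry": 0,"rz": 0,"claw": 5},
    {"dx": 0,"dy": 0,"dz": 0,"rx": 0,"ry": 0,"rz": 0,"claw": 5},
    {"dx": 0,"dy": 0,"dz": 0,"rx": 0,"ry": 0,"rz": 0,"claw": 5},
    {"dx": 0,"dy": 0,"dz": 0,"rx": 0,"ry": 0,"rz": 0,"claw": 5},
  ],
  force=40,
)

```text
t: 11.55
tcp_pos: [0.4953, 0.2185, -0.0214]
eef_rot: [[0.978, 0.21, 0.001], [0.21, -0.978, 0.006], [0.002, -0.005, -1.0]]
contact_force: [-5.8, 17.2, 3.3]
finger_gap: 0.221
grip_force: 40.8
```

```bash
python3 -c "
from mv import *
tel()"
```

```text
t 11.55 p [ 0.4953  0.2185 -0.0214] yaw 0.211 mach -0.2 297.3 tilt [0.001 0.006] F [-5.8 17.2  3.3] gap 0.221 grip 40.79725921154022
```

Call:
carry_out(
  increments=[
    {"dx": 0,"dy": -0.02,"dz": 0,"rx": 0,"ry": 0,"rz": 0,"claw": 45},
    {"dx": 0,"dy": 0,"dz": 0,"rx": 0,"ry": 0,"rz": 0,"claw": 45},
    {"dx": 0,"dy": 0,"dz": 0,"rx": 0,"ry": 0,"rz": 0,"claw": 45},
    {"dx": 0,"dy": 0,"dz": 0,"rx": 0,"ry": 0,"rz": 0,"claw": 45},
    {"dx": 0,"dy": 0,"dz": -0.4,"rx": 0,"ry": 0,"rz": 0,"claw": 45},
    {"dx": 0,"dy": 0,"dz": -0.7,"rx": 0,"ry": 0,"rz": 0,"claw": 45},
    {"dx": 0,"dy": 0,"dz": -0.9,"rx": 0,"ry": 0,"rz": 0,"claw": 45},
    {"dx": 0,"dy": -0.8,"dz": -0.9,"rx": 0,"ry": 0,"rz": 0,"claw": 0},
    {"dx": 0,"dy": -0.9,"dz": -0.8,"rx": 0,"ry": 0,"rz": 0,"claw": 0},
    {"dx": 0,"dy": -0.9,"dz": 0,"rx": 0,"ry": 0,"rz": 0,"claw": 0},
  ],
  force=40,
)

```text
t: 12.8
tcp_pos: [0.4749, 0.319, 0.1296]
eef_rot: [[0.978, 0.209, 0.005], [0.209, -0.978, 0.004], [0.005, -0.003, -1.0]]
contact_force: [0.2, 1.0, -0.2]
finger_gap: -0.004
grip_force: 0.0
```

```bash
cat >> chk.py <<'E'
    for c,k in(([.6497,-.04],"brass"),([.5657,-.1335],"brass"),([.472,-.106],"rough")):
        g,e=fit_cover(p,c,k); print("  ",k,g.round(4),round(e,4),"in T",(frame(T,g[None,:2])*1e3).round(1),np.rad2deg(g[2]-T[2]).round(1)%180)
    l=frame(T,cloud(p).reshape(-1,3)[:,:2]); P=cloud(p).reshape(-1,3); H=hsv(p); b=(abs(H[:,0]-112)<12)&(H[:,1]>130)&(P[:,2]>.03)&(P[:,2]<.06)&(abs(l[:,1]-.2)<.07); print("  rim x range",np.percentile(l[b,0],[1,99]).round(4))
    m=(l[:,1]>.117)&(l[:,1]<.131)&(abs(l[:,0])<.11)&(P[:,2]>.052); print("  lip x",l[m,0].min().round(4),l[m,0].max().round(4))
E
python3 chk.py
```

```text
t 12.8 p [0.4749 0.319  0.1296] yaw 0.211 mach 0.7 399.8 tilt [0.005 0.004] F [ 0.2  1.  -0.2] gap -0.004 grip 0.0
top [ 0.5589 -0.0715  0.2111] tote in tray [[ -1.2 214.2]] 0.001 in T [[  0.  214.6]] 0.002 0.032
   brass [ 0.6497 -0.0396  1.4005] 0.0272 in T [[97.  12.7]] 68.2
   brass [ 0.5658 -0.1333  3.1459] 0.0237 in T [[ -4.6 -61.5]] 168.2
   rough [ 0.472  -0.1058 -0.9063] 0.0484 in T [[-90.6 -15. ]] 116.0
  rim x range [-0.1046  0.1966]
  lip x -0.085 0.1038
scene [ 0.5548 -0.0725  0.2097] tote in tray [[  3.1 209.4]] -0.008 in T [[  0.4 209.7]] -0.008 0.04
   brass [ 0.6494 -0.0408  1.3747] 0.0394 in T [[96.4 11.5]] 66.7
   brass [ 0.5652 -0.1337  3.1783] 0.0513 in T [[ -5.3 -61.7]] 170.1
   rough [ 0.4727 -0.107   2.2567] 0.1083 in T [[-90.2 -16.4]] 117.3
  rim x range [-0.1043  0.1057]
  lip x -0.0879 0.085
```

```bash
python3 -c "
from mv import *
for r in plan([.6495,-.0402,.075],1.39-np.pi/2,10): print(*r)"
```

```text
0.24 0.97 0.13 0.28
0.28 0.96 0.13 0.28
0.32 0.95 0.13 0.28
0.35 0.94 0.13 0.28
0.39 0.92 0.13 0.28
0.43 0.91 0.13 0.28
0.46 0.89 0.13 0.28
0.5 0.87 0.13 0.28
0.53 0.85 0.13 0.28
0.56 0.83 0.13 0.28
```

Call:
carry_out(
  increments=[
    {"dx": 0.24,"dy": 0.97,"dz": 0.13,"rx": 0,"ry": 0,"rz": 0.28,"claw": 0},
    {"dx": 0.28,"dy": 0.96,"dz": 0.13,"rx": 0,"ry": 0,"rz": 0.28,"claw": 0},
    {"dx": 0.32,"dy": 0.95,"dz": 0.13,"rx": 0,"ry": 0,"rz": 0.28,"claw": 0},
    {"dx": 0.35,"dy": 0.94,"dz": 0.13,"rx": 0,"ry": 0,"rz": 0.28,"claw": 0},
    {"dx": 0.39,"dy": 0.92,"dz": 0.13,"rx": 0,"ry": 0,"rz": 0.28,"claw": 0},
    {"dx": 0.43,"dy": 0.91,"dz": 0.13,"rx": 0,"ry": 0,"rz": 0.28,"claw": 0},
    {"dx": 0.46,"dy": 0.89,"dz": 0.13,"rx": 0,"ry": 0,"rz": 0.28,"claw": 0},
    {"dx": 0.5,"dy": 0.87,"dz": 0.13,"rx": 0,"ry": 0,"rz": 0.28,"claw": 0},
    {"dx": 0.53,"dy": 0.85,"dz": 0.13,"rx": 0,"ry": 0,"rz": 0.28,"claw": 0},
    {"dx": 0.56,"dy": 0.83,"dz": 0.13,"rx": 0,"ry": 0,"rz": 0.28,"claw": 0},
  ],
  force=40,
)

```text
t: 14.15
tcp_pos: [0.6495, -0.0449, 0.0736]
eef_rot: [[0.984, -0.181, -0.001], [-0.181, -0.984, -0.0], [-0.001, 0.001, -1.0]]
contact_force: [0.9, 0.4, 0.2]
finger_gap: -0.001
grip_force: 0.0
```

```bash
python3 -c "
from mv import *
tel()
print(*plan([.6495,-.0402,.027],-.18,1))"
```

```text
t 14.15 p [ 0.6495 -0.0449  0.0736] yaw -0.182 mach 95.7 7.5 tilt [-0.001 -0.   ] F [0.9 0.4 0.2] gap -0.001 grip 0.0
[np.float64(-0.02), np.float64(-0.12), np.float64(1.17), np.float64(-0.01)]
```

Call:
carry_out(
  increments=[
    {"dx": 0,"dy": -0.06,"dz": 0.2,"rx": 0,"ry": 0,"rz": 0,"claw": 0},
    {"dx": 0,"dy": 0,"dz": 0.2,"rx": 0,"ry": 0,"rz": 0,"claw": 0},
    {"dx": 0,"dy": 0,"dz": 0.2,"rx": 0,"ry": 0,"rz": 0,"claw": 0},
    {"dx": 0,"dy": 0,"dz": 0.2,"rx": 0,"ry": 0,"rz": 0,"claw": 0},
    {"dx": 0,"dy": 0,"dz": 0.15,"rx": 0,"ry": 0,"rz": 0,"claw": 0},
    {"dx": 0,"dy": 0,"dz": 0.1,"rx": 0,"ry": 0,"rz": 0,"claw": 0},
    {"dx": 0,"dy": 0,"dz": 0.1,"rx": 0,"ry": 0,"rz": 0,"claw": 0},
    {"dx": 0,"dy": 0,"dz": 0,"rx": 0,"ry": 0,"rz": 0,"claw": 0},
    {"dx": 0,"dy": 0,"dz": 0,"rx": 0,"ry": 0,"rz": 0,"claw": 0},
    {"dx": 0,"dy": 0,"dz": 0,"rx": 0,"ry": 0,"rz": 0,"claw": 0},
  ],
)

```text
t: 15.4
tcp_pos: [0.6503, -0.0405, 0.0285]
eef_rot: [[0.984, -0.179, 0.0], [-0.179, -0.984, 0.0], [0.0, -0.0, -1.0]]
contact_force: [0.9, 0.7, 0.3]
finger_gap: -0.002
grip_force: 0.0
```

Run:
```python
from mv import *; from h import *
from plant import cams
tel(); p=cams.capture("scene"); C=cloud(p)
def px(X):
    c=p["R"]@np.array(X)+p["t"]; return c[:2]/c[2]*[p["fx"],p["fy"]]+[p["cx"],p["cy"]]
x,y=px([.6495,-.042,.07]).astype(int); print(x,y)
cv2.imwrite("pics/c4.png",cv2.resize(p["frame"][y-50:y+40,x-60:x+60,::-1],None,fx=5,fy=5,interpolation=cv2.INTER_CUBIC))
```

```text
t 15.4 p [ 0.6503 -0.0405  0.0285] yaw -0.18 mach 97.4 11.7 tilt [0. 0.] F [0.9 0.7 0.3] gap -0.002 grip 0.0
279 253
```

View pics/c4.png

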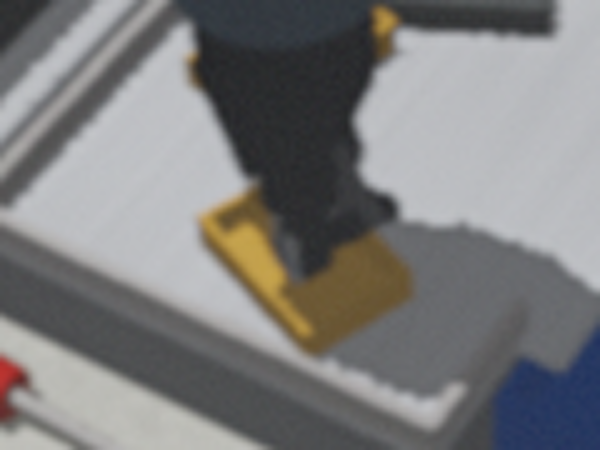

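The fingertip (crop px (300,280)) is inside cover A's cavity. I'll probe a bit lower to pin down the true height.

Call:
carry_out(
  increments=[
    {"dx": 0,"dy": 0,"dz": 0.05,"rx": 0,"ry": 0,"rz": 0,"claw": 0},
    {"dx": 0,"dy": 0,"dz": 0.05,"rx": 0,"ry": 0,"rz": 0,"claw": 0},
    {"dx": 0,"dy": 0,"dz": 0.03,"rx": 0,"ry": 0,"rz": 0,"claw": 0},
    {"dx": 0,"dy": 0,"dz": 0,"rx": 0,"ry": 0,"rz": 0,"claw": 0},
    {"dx": 0,"dy": 0,"dz": 0,"rx": 0,"ry": 0,"rz": 0,"claw": 0},
    {"dx": 0,"dy": 0,"dz": 0,"rx": 0,"ry": 0,"rz": 0,"claw": 0},
    {"dx": 0,"dy": 0,"dz": 0,"rx": 0,"ry": 0,"rz": 0,"claw": 0},
    {"dx": 0,"dy": 0,"dz": 0,"rx": 0,"ry": 0,"rz": 0,"claw": 0},
    {"dx": 0,"dy": 0,"dz": 0,"rx": 0,"ry": 0,"rz": 0,"claw": 0},
    {"dx": 0,"dy": 0,"dz": 0,"rx": 0,"ry": 0,"rz": 0,"claw": 0},
  ],
)

```text
t: 16.7
tcp_pos: [0.6505, -0.0406, 0.0271]
eef_rot: [[0.984, -0.178, 0.003], [-0.178, -0.984, -0.001], [0.003, 0.0, -1.0]]
contact_force: [-9.1, 2.8, 18.6]
finger_gap: 0.005
grip_force: 9.4
```

Call:
carry_out(
  increments=[
    {"dx": 0,"dy": 0,"dz": -0.18,"rx": 0,"ry": 0,"rz": 0,"claw": 0},
    {"dx": -0.2,"dy": 0,"dz": 0,"rx": 0,"ry": 0,"rz": 0,"claw": 0},
    {"dx": -0.2,"dy": -0.05,"dz": 0,"rx": 0,"ry": 0,"rz": 0,"claw": 0},
    {"dx": -0.35,"dy": -0.08,"dz": 0,"rx": 0,"ry": 0,"rz": 0,"claw": 0},
    {"dx": -0.4,"dy": -0.1,"dz": 0,"rx": 0,"ry": 0,"rz": 0,"claw": 0},
    {"dx": -0.4,"dy": -0.1,"dz": 0,"rx": 0,"ry": 0,"rz": 0,"claw": 0},
    {"dx": -0.4,"dy": -0.1,"dz": 0,"rx": 0,"ry": 0,"rz": 0,"claw": 0},
    {"dx": -0.4,"dy": -0.1,"dz": 0,"rx": 0,"ry": 0,"rz": 0,"claw": 0},
    {"dx": -0.3,"dy": -0.07,"dz": 0,"rx": 0,"ry": 0,"rz": 0,"claw": 0},
    {"dx": 0,"dy": 0,"dz": 0,"rx": 0,"ry": 0,"rz": 0,"claw": 0},
  ],
)

```text
t: 17.95
tcp_pos: [0.5492, 0.0024, 0.0302]
eef_rot: [[0.984, -0.178, -0.001], [-0.178, -0.984, -0.0], [-0.001, 0.0, -1.0]]
contact_force: [1.2, 0.4, 0.6]
finger_gap: -0.0
grip_force: 0.0
```

```bash
cat > cov.py <<'E'
from mv import *; from h import *
from plant import cams
import sys
def brass(zmin=.0,lab=""):
    tel()
    for n in("top","scene"):
        p=cams.capture(n); P=cloud(p).reshape(-1,3);H=hsv(p); l=frame(T,P[:,:2])
        b=((abs(H[:,0]-21)<9)&(H[:,1]>110)&(P[:,2]>zmin)&(abs(l[:,0])<.16)&(l[:,1]>-.13)&(l[:,1]<.3)).reshape(480,640).astype(np.uint8)
        k,L,S,_=cv2.connectedComponentsWithStats(b)
        for i in range(1,k):
            if S[i,4]<25: continue
            m=(L==i).ravel(); c=P[m].mean(0); g,e=fit_cover(p,c[:2]); z=np.percentile(P[m,2],[3,97]).round(3)
            print(n,"comp",S[i,4],"ext mm",(np.percentile(l[m],[2,98],axis=0)*1e3).round().T.tolist(),"z",z,"fit",(frame(T,g[None,:2])*1e3).round(1)[0],np.rad2deg(g[2]-T[2]).round()%180,round(e,3))
    return p
if __name__=="__main__": brass()
E
python3 cov.py
```

```text
t 17.95 p [0.5492 0.0024 0.0302] yaw -0.179 mach 7.4 74.7 tilt [-0.001 -0.   ] F [1.2 0.4 0.6] gap -0.0 grip 0.0
top comp 687 ext mm [[-46.0, 36.0], [-92.0, -30.0]] z [0.059 0.083] fit [ -4.7 -61.4] 168.0 0.023
top comp 31 ext mm [[-27.0, -9.0], [40.0, 63.0]] z [0.06  0.099] fit [  36.7 -130.3] 148.0 0.008
scene comp 737 ext mm [[-47.0, 39.0], [-93.0, -28.0]] z [0.061 0.081] fit [ -5.4 -61.7] 170.0 0.051
scene comp 611 ext mm [[-10.0, 57.0], [25.0, 113.0]] z [0.061 0.081] fit [-62.4  43. ] 138.0 0.06
```

Call:
carry_out(
  increments=[
    {"dx": -0.08,"dy": -0.2,"dz": 0,"rx": 0,"ry": 0,"rz": 0,"claw": 0},
    {"dx": -0.08,"dy": -0.2,"dz": 0,"rx": 0,"ry": 0,"rz": 0,"claw": 0},
    {"dx": -0.12,"dy": -0.28,"dz": 0,"rx": 0,"ry": 0,"rz": 0,"claw": 0},
    {"dx": -0.12,"dy": -0.3,"dz": 0,"rx": 0,"ry": 0,"rz": 0,"claw": 0},
    {"dx": -0.13,"dy": -0.31,"dz": 0,"rx": 0,"ry": 0,"rz": 0,"claw": 0},
    {"dx": -0.13,"dy": -0.31,"dz": 0,"rx": 0,"ry": 0,"rz": 0,"claw": 0},
    {"dx": -0.13,"dy": -0.31,"dz": 0,"rx": 0,"ry": 0,"rz": 0,"claw": 0},
    {"dx": -0.13,"dy": -0.31,"dz": 0,"rx": 0,"ry": 0,"rz": 0,"claw": 0},
    {"dx": -0.13,"dy": -0.31,"dz": 0,"rx": 0,"ry": 0,"rz": 0,"claw": 0},
    {"dx": 0,"dy": 0,"dz": 0,"rx": 0,"ry": 0,"rz": 0,"claw": 0},
  ],
)

```text
t: 19.3
tcp_pos: [0.5268, 0.1105, 0.0303]
eef_rot: [[0.984, -0.178, 0.0], [-0.178, -0.984, 0.001], [0.0, -0.001, -1.0]]
contact_force: [0.0, 0.4, -0.5]
finger_gap: 0.002
grip_force: 0.0
```

Run:
```python
from cov import *
p=brass(); cv2.imwrite("pics/c5.png",cv2.resize(p["frame"][180:340,220:480,::-1],None,fx=3,fy=3,interpolation=cv2.INTER_CUBIC))
```

```text
t 19.3 p [0.5268 0.1105 0.0303] yaw -0.179 mach 8.1 185.1 tilt [0.    0.001] F [ 0.   0.4 -0.5] gap 0.002 grip 0.0
top comp 684 ext mm [[-46.0, 36.0], [-92.0, -30.0]] z [0.058 0.083] fit [ -4.7 -61.5] 168.0 0.023
top comp 81 ext mm [[-3.0, 34.0], [122.0, 150.0]] z [0.052 0.162] fit [108.7 208.6] 79.0 0.041
top comp 70 ext mm [[-26.0, -4.0], [133.0, 177.0]] z [0.03  0.156] fit [125.1 153.4] 44.0 0.035
scene comp 733 ext mm [[-47.0, 39.0], [-92.0, -28.0]] z [0.061 0.081] fit [ -5.3 -61.7] 170.0 0.051
scene comp 729 ext mm [[-20.0, 51.0], [130.0, 188.0]] z [0.021 0.089] fit [-58.5 136.9] 39.0 0.066
```

View pics/c5.png

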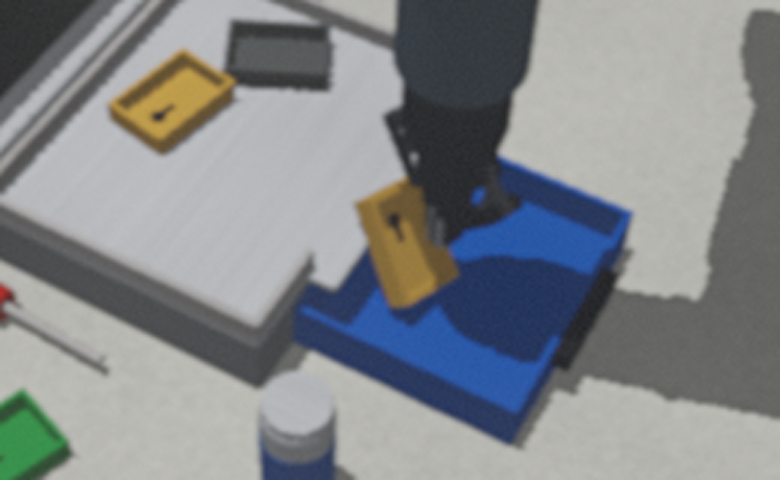

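Cover A leans as expected, with its tail on the lip (crop px (385,200)) and its front on the tote floor. The finger will go behind the tail and push it in.

Call:
carry_out(
  increments=[
    {"dx": 0,"dy": 0,"dz": -0.75,"rx": 0,"ry": 0,"rz": 0,"claw": 0},
    {"dx": 0,"dy": 0,"dz": -0.75,"rx": 0,"ry": 0,"rz": 0,"claw": 0},
    {"dx": 0.23,"dy": 0.49,"dz": 0,"rx": 0,"ry": 0,"rz": 0,"claw": 0},
    {"dx": 0.23,"dy": 0.49,"dz": 0,"rx": 0,"ry": 0,"rz": 0,"claw": 0},
    {"dx": 0.23,"dy": 0.49,"dz": 0,"rx": 0,"ry": 0,"rz": 0,"claw": 0},
    {"dx": 0.23,"dy": 0.49,"dz": 0,"rx": 0,"ry": 0,"rz": 0,"claw": 0},
    {"dx": 0,"dy": 0,"dz": 0.5,"rx": 0,"ry": 0,"rz": 0,"claw": 0},
    {"dx": 0,"dy": 0,"dz": 0.5,"rx": 0,"ry": 0,"rz": 0,"claw": 0},
    {"dx": 0,"dy": 0,"dz": 0.5,"rx": 0,"ry": 0,"rz": 0,"claw": 0},
    {"dx": 0,"dy": 0,"dz": 0,"rx": 0,"ry": 0,"rz": 0,"claw": 0},
  ],
)

```text
t: 20.65
tcp_pos: [0.5478, 0.0248, 0.029]
eef_rot: [[0.984, -0.18, -0.003], [-0.18, -0.984, -0.001], [-0.003, 0.001, -1.0]]
contact_force: [0.8, 0.1, 0.1]
finger_gap: -0.001
grip_force: 0.0
```

```bash
python3 cov.py
```

```text
t 20.65 p [0.5478 0.0248 0.029 ] yaw -0.181 mach 10.7 96.9 tilt [-0.003 -0.001] F [0.8 0.1 0.1] gap -0.001 grip 0.0
top comp 689 ext mm [[-46.0, 36.0], [-92.0, -30.0]] z [0.058 0.082] fit [ -4.6 -61.4] 168.0 0.023
top comp 237 ext mm [[-27.0, 12.0], [129.0, 193.0]] z [0.02  0.086] fit [124.5 169.2] 137.0 0.048
scene comp 736 ext mm [[-46.0, 39.0], [-92.0, -28.0]] z [0.061 0.082] fit [ -5.5 -61.8] 169.0 0.05
scene comp 785 ext mm [[-23.0, 50.0], [129.0, 188.0]] z [0.021 0.089] fit [-44.1 157.6] 177.0 0.069
```

Call:
carry_out(
  increments=[
    {"dx": -0.08,"dy": -0.2,"dz": 0,"rx": 0,"ry": 0,"rz": 0,"claw": 0},
    {"dx": -0.08,"dy": -0.2,"dz": 0,"rx": 0,"ry": 0,"rz": 0,"claw": 0},
    {"dx": -0.08,"dy": -0.2,"dz": 0,"rx": 0,"ry": 0,"rz": 0,"claw": 0},
    {"dx": -0.08,"dy": -0.2,"dz": 0,"rx": 0,"ry": 0,"rz": 0,"claw": 0},
    {"dx": -0.08,"dy": -0.2,"dz": 0,"rx": 0,"ry": 0,"rz": 0,"claw": 0},
    {"dx": -0.08,"dy": -0.2,"dz": 0,"rx": 0,"ry": 0,"rz": 0,"claw": 0},
    {"dx": -0.08,"dy": -0.2,"dz": 0,"rx": 0,"ry": 0,"rz": 0,"claw": 0},
    {"dx": -0.08,"dy": -0.2,"dz": 0,"rx": 0,"ry": 0,"rz": 0,"claw": 0},
    {"dx": 0,"dy": 0,"dz": 0,"rx": 0,"ry": 0,"rz": 0,"claw": 0},
    {"dx": 0,"dy": 0,"dz": 0,"rx": 0,"ry": 0,"rz": 0,"claw": 0},
  ],
)

```text
t: 22.0
tcp_pos: [0.5351, 0.0929, 0.0302]
eef_rot: [[0.984, -0.179, -0.0], [-0.179, -0.984, -0.0], [-0.0, 0.0, -1.0]]
contact_force: [-0.7, -0.2, -0.5]
finger_gap: -0.005
grip_force: 0.2
```

```bash
python3 cov.py
```

```text
t 22.0 p [0.5351 0.0929 0.0302] yaw -0.18 mach 12.5 166.1 tilt [-0. -0.] F [-0.7 -0.2 -0.5] gap -0.005 grip 0.22693095259313623
top comp 683 ext mm [[-46.0, 36.0], [-92.0, -30.0]] z [0.058 0.083] fit [ -4.7 -61.5] 168.0 0.024
scene comp 732 ext mm [[-47.0, 39.0], [-92.0, -28.0]] z [0.061 0.082] fit [ -5.4 -61.8] 169.0 0.052
scene comp 615 ext mm [[2.0, 58.0], [169.0, 203.0]] z [0.012 0.096] fit [-81.5 130.4] 45.0 0.051
```

```bash
python3 -c "
from mv import *
print(m2w(-5,-61.5))
import mv
o=mv.now()
mv.now=lambda:(o[0],o[1]+[0,0,.05],o[2],o[3])
for r in plan([.5655,-.1335,.075],0.0,7): print(*r)"
```

```text
[ 0.56543013 -0.1333912 ]
0.25 0.78 0.02 -0.18
0.23 0.78 0.02 -0.18
0.21 0.79 0.02 -0.18
0.19 0.79 0.02 -0.18
0.17 0.8 0.02 -0.18
0.15 0.8 0.02 -0.18
0.13 0.8 0.02 -0.18
```

Call:
carry_out(
  increments=[
    {"dx": 0,"dy": 0,"dz": -0.6,"rx": 0,"ry": 0,"rz": 0,"claw": 0},
    {"dx": 0,"dy": 0,"dz": -0.65,"rx": 0,"ry": 0,"rz": 0,"claw": 0},
    {"dx": 0.25,"dy": 0.78,"dz": 0.02,"rx": 0,"ry": 0,"rz": -0.18,"claw": 0},
    {"dx": 0.23,"dy": 0.78,"dz": 0.02,"rx": 0,"ry": 0,"rz": -0.18,"claw": 0},
    {"dx": 0.21,"dy": 0.79,"dz": 0.02,"rx": 0,"ry": 0,"rz": -0.18,"claw": 0},
    {"dx": 0.19,"dy": 0.79,"dz": 0.02,"rx": 0,"ry": 0,"rz": -0.18,"claw": 0},
    {"dx": 0.17,"dy": 0.8,"dz": 0.02,"rx": 0,"ry": 0,"rz": -0.18,"claw": 0},
    {"dx": 0.15,"dy": 0.8,"dz": 0.02,"rx": 0,"ry": 0,"rz": -0.18,"claw": 0},
    {"dx": 0.13,"dy": 0.8,"dz": 0.02,"rx": 0,"ry": 0,"rz": -0.18,"claw": 0},
    {"dx": 0,"dy": 0,"dz": 0,"rx": 0,"ry": 0,"rz": 0,"claw": 0},
  ],
)

```text
t: 23.35
tcp_pos: [0.5651, -0.1353, 0.0744]
eef_rot: [[1.0, -0.007, -0.0], [-0.007, -1.0, -0.0], [-0.0, 0.0, -1.0]]
contact_force: [-0.7, 0.1, 0.7]
finger_gap: 0.001
grip_force: 0.0
```

```bash
python3 cov.py; python3 chk.py | grep -E "tote|rough"
```

```text
t 23.35 p [ 0.5651 -0.1353  0.0744] yaw -0.007 mach -5.7 -63.3 tilt [-0. -0.] F [-0.7  0.1  0.7] gap 0.001 grip 0.0
top comp 284 ext mm [[-48.0, -2.0], [-83.0, -28.0]] z [0.058 0.083] fit [  25.  -179.5] 79.0 0.055
top comp 188 ext mm [[1.0, 45.0], [171.0, 204.0]] z [0.031 0.098] fit [ 42.9 180.6] 166.0 0.055
scene comp 696 ext mm [[-46.0, 40.0], [-92.0, -28.0]] z [0.061 0.082] fit [ -98.6 -122.9] 3.0 0.073
scene comp 639 ext mm [[3.0, 58.0], [169.0, 203.0]] z [0.012 0.097] fit [ 16.4 194.3] 1.0 0.08
top [ 0.5208 -0.0349  0.4619] tote in tray [[ 77.7 185.6]] -0.323 in T [[  0.9 243.3]] -0.071 0.072
   rough [ 0.5089 -0.0981  1.8546] 0.2474 in T [[-52.9 -15.2]] 94.2
scene [ 0.5397 -0.0424 -0.0049] tote in tray [[-36. 218.]] 0.211 in T [[1.000e-01 2.535e+02]] -0.004 0.131
   rough [ 0.4877 -0.1037  0.5873] 0.2659 in T [[-74.9 -16.3]] 21.6
```

Run:
```python
from mv import *; from h import *
from plant import cams
p=cams.capture("scene"); p2=cams.capture("top")
cv2.imwrite("pics/c6.png",cv2.resize(p["frame"][180:340,220:480,::-1],None,fx=3,fy=3,interpolation=cv2.INTER_CUBIC))
for q in(p,p2):
    P=cloud(q).reshape(-1,3);l=frame(T,P[:,:2])*1e3;H=hsv(q)
    m=(abs(H[:,0]-21)<9)&(H[:,1]>110)&(abs(l[:,0])<100)&(l[:,1]>115)&(l[:,1]<285)
    for z0 in range(10,100,15):
        k=m&(P[:,2]*1e3>=z0)&(P[:,2]*1e3<z0+15)
        if k.sum()>4: print(z0,k.sum(),np.percentile(l[k],[3,50,97],axis=0).round().T.tolist(), np.round(np.polyfit(l[k,0],l[k,1],1),2))
```

```text
10 159 [[4.0, 24.0, 56.0], [175.0, 187.0, 201.0]] [ -0.33 195.62]
25 89 [[4.0, 21.0, 59.0], [169.0, 183.0, 201.0]] [ -0.32 192.73]
40 92 [[3.0, 21.0, 58.0], [169.0, 183.0, 200.0]] [ -0.32 193.  ]
55 63 [[3.0, 33.0, 58.0], [167.0, 184.0, 201.0]] [ -0.34 194.59]
70 38 [[6.0, 54.0, 58.0], [169.0, 179.0, 204.0]] [ -0.49 203.87]
85 200 [[7.0, 32.0, 57.0], [171.0, 186.0, 201.0]] [ -0.37 198.1 ]
25 6 [[2.0, 17.0, 23.0], [178.0, 180.0, 197.0]] [ -0.94 197.71]
40 8 [[5.0, 14.0, 26.0], [176.0, 182.0, 203.0]] [ -1.1  201.87]
55 7 [[1.0, 7.0, 20.0], [179.0, 191.0, 205.0]] [ -0.89 197.89]
70 9 [[4.0, 13.0, 28.0], [175.0, 182.0, 203.0]] [ -1.06 201.97]
85 133 [[3.0, 24.0, 44.0], [173.0, 188.0, 202.0]] [ -0.37 196.04]
```

View pics/c6.png

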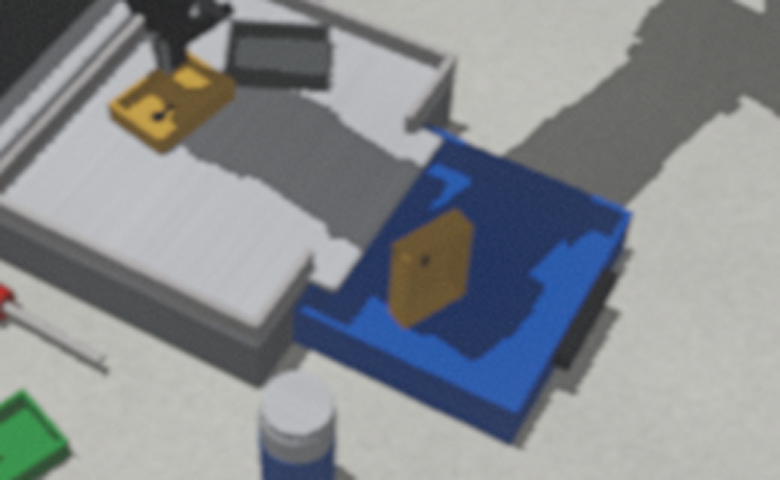

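Cover A is standing on end in the tote (crop px (430,265)), with its back to the tray. I'll tip it over away from the tray before bringing B.

```bash
python3 -c "
from mv import *
w=m2w(15.5,138.5); print(w)
for r in plan([*w,.075],-.12,7): print(*r)"
```

```text
[0.54378778 0.06648841]
-0.08 -0.71 -0.0 0.12
-0.09 -0.71 -0.0 0.12
-0.1 -0.71 -0.0 0.12
-0.11 -0.71 -0.0 0.12
-0.13 -0.7 -0.0 0.12
-0.14 -0.7 -0.0 0.12
-0.15 -0.7 -0.0 0.12
```

Call:
carry_out(
  increments=[
    {"dx": -0.08,"dy": -0.71,"dz": 0,"rx": 0,"ry": 0,"rz": 0.12,"claw": 0},
    {"dx": -0.09,"dy": -0.71,"dz": 0,"rx": 0,"ry": 0,"rz": 0.12,"claw": 0},
    {"dx": -0.1,"dy": -0.71,"dz": 0,"rx": 0,"ry": 0,"rz": 0.12,"claw": 0},
    {"dx": -0.11,"dy": -0.71,"dz": 0,"rx": 0,"ry": 0,"rz": 0.12,"claw": 0},
    {"dx": -0.13,"dy": -0.7,"dz": 0,"rx": 0,"ry": 0,"rz": 0.12,"claw": 0},
    {"dx": -0.14,"dy": -0.7,"dz": 0,"rx": 0,"ry": 0,"rz": 0.12,"claw": 0},
    {"dx": -0.15,"dy": -0.7,"dz": 0,"rx": 0,"ry": 0,"rz": 0.12,"claw": 0},
    {"dx": 0,"dy": 0,"dz": 0.4,"rx": 0,"ry": 0,"rz": 0,"claw": 0},
    {"dx": 0,"dy": 0,"dz": 0.45,"rx": 0,"ry": 0,"rz": 0,"claw": 0},
    {"dx": 0,"dy": 0,"dz": 0,"rx": 0,"ry": 0,"rz": 0,"claw": 0},
  ],
)

```text
t: 24.9
tcp_pos: [0.5426, 0.0662, 0.0396]
eef_rot: [[0.993, -0.12, -0.003], [-0.12, -0.993, -0.001], [-0.003, 0.001, -1.0]]
contact_force: [-0.1, 1.0, 0.5]
finger_gap: 0.001
grip_force: 0.0
```

Call:
carry_out(
  increments=[
    {"dx": 0,"dy": -0.2,"dz": 0,"rx": 0,"ry": 0,"rz": 0,"claw": 0},
    {"dx": 0,"dy": -0.2,"dz": 0,"rx": 0,"ry": 0,"rz": 0,"claw": 0},
    {"dx": 0,"dy": -0.15,"dz": 0,"rx": 0,"ry": 0,"rz": 0,"claw": 0},
    {"dx": 0,"dy": -0.15,"dz": 0,"rx": 0,"ry": 0,"rz": 0,"claw": 0},
    {"dx": 0,"dy": -0.15,"dz": 0,"rx": 0,"ry": 0,"rz": 0,"claw": 0},
    {"dx": 0,"dy": -0.15,"dz": 0,"rx": 0,"ry": 0,"rz": 0,"claw": 0},
    {"dx": 0,"dy": -0.15,"dz": 0,"rx": 0,"ry": 0,"rz": 0,"claw": 0},
    {"dx": 0,"dy": -0.15,"dz": 0,"rx": 0,"ry": 0,"rz": 0,"claw": 0},
    {"dx": 0,"dy": -0.1,"dz": 0,"rx": 0,"ry": 0,"rz": 0,"claw": 0},
    {"dx": 0,"dy": 0,"dz": 0,"rx": 0,"ry": 0,"rz": 0,"claw": 0},
  ],
)

```text
t: 26.15
tcp_pos: [0.5507, 0.1218, 0.0406]
eef_rot: [[0.993, -0.121, -0.0], [-0.121, -0.993, -0.0], [-0.0, 0.0, -1.0]]
contact_force: [-0.5, -1.4, -1.1]
finger_gap: 0.001
grip_force: 0.0
```

```bash
python3 cov.py
```

```text
t 26.15 p [0.5507 0.1218 0.0406] yaw -0.121 mach 33.8 191.2 tilt [-0. -0.] F [-0.5 -1.4 -1.1] gap 0.001 grip 0.0
top comp 685 ext mm [[-46.0, 36.0], [-92.0, -30.0]] z [0.059 0.083] fit [ -4.7 -61.5] 168.0 0.023
top comp 109 ext mm [[8.0, 39.0], [195.0, 263.0]] z [0.025 0.055] fit [118.2 284.4] 56.0 0.02
scene comp 729 ext mm [[-46.0, 40.0], [-92.0, -28.0]] z [0.061 0.081] fit [ -5.2 -61.8] 169.0 0.051
scene comp 849 ext mm [[19.0, 83.0], [192.0, 276.0]] z [0.02  0.033] fit [ 84.7 378.2] 33.0 0.064
```

Cover A now lies flat in the far half of the tote. Going for B.

```bash
python3 -c "
from mv import *
import mv
o=mv.now()
mv.now=lambda:(o[0],o[1]+[0,0,.04],o[2],o[3])
for r in plan([.5655,-.1335,.08],0.0,7): print(*r)"
```

```text
0.16 0.9 0.0 -0.12
0.15 0.9 0.0 -0.12
0.13 0.9 0.0 -0.12
0.12 0.9 0.0 -0.12
0.1 0.91 0.0 -0.12
0.08 0.91 0.0 -0.12
0.07 0.91 0.0 -0.12
```

Call:
carry_out(
  increments=[
    {"dx": 0,"dy": 0,"dz": -1.0,"rx": 0,"ry": 0,"rz": 0,"claw": 0},
    {"dx": 0.16,"dy": 0.9,"dz": 0,"rx": 0,"ry": 0,"rz": -0.12,"claw": 0},
    {"dx": 0.15,"dy": 0.9,"dz": 0,"rx": 0,"ry": 0,"rz": -0.12,"claw": 0},
    {"dx": 0.13,"dy": 0.9,"dz": 0,"rx": 0,"ry": 0,"rz": -0.12,"claw": 0},
    {"dx": 0.12,"dy": 0.9,"dz": 0,"rx": 0,"ry": 0,"rz": -0.12,"claw": 0},
    {"dx": 0.1,"dy": 0.91,"dz": 0,"rx": 0,"ry": 0,"rz": -0.12,"claw": 0},
    {"dx": 0.08,"dy": 0.91,"dz": 0,"rx": 0,"ry": 0,"rz": -0.12,"claw": 0},
    {"dx": 0.07,"dy": 0.91,"dz": 0,"rx": 0,"ry": 0,"rz": -0.12,"claw": 0},
    {"dx": 0,"dy": 0,"dz": 0,"rx": 0,"ry": 0,"rz": 0,"claw": 0},
    {"dx": 0,"dy": 0,"dz": 0,"rx": 0,"ry": 0,"rz": 0,"claw": 0},
  ],
)

```text
t: 27.5
tcp_pos: [0.5649, -0.1333, 0.0806]
eef_rot: [[1.0, -0.005, -0.0], [-0.005, -1.0, 0.0], [-0.0, -0.0, -1.0]]
contact_force: [0.1, 1.1, -0.7]
finger_gap: 0.003
grip_force: 0.0
```

```bash
python3 -c "
from mv import *
tel(); print(plan([.5655,-.1335,.031],0,1))"
```

```text
t 27.5 p [ 0.5649 -0.1333  0.0806] yaw -0.005 mach -5.5 -61.3 tilt [-0.  0.] F [ 0.1  1.1 -0.7] gap 0.003 grip 0.0
[[np.float64(0.02), np.float64(0.0), np.float64(1.24), np.float64(-0.03)]]
```

Now descend into the cavity (rep. z 0.031) and slide +x away from the rough cover.

Call:
carry_out(
  increments=[
    {"dx": 0,"dy": 0,"dz": 0.4,"rx": 0,"ry": 0,"rz": 0,"claw": 0},
    {"dx": 0,"dy": 0,"dz": 0.4,"rx": 0,"ry": 0,"rz": 0,"claw": 0},
    {"dx": 0,"dy": 0,"dz": 0.3,"rx": 0,"ry": 0,"rz": 0,"claw": 0},
    {"dx": 0,"dy": 0,"dz": 0.14,"rx": 0,"ry": 0,"rz": 0,"claw": 0},
    {"dx": 0.25,"dy": 0,"dz": 0,"rx": 0,"ry": 0,"rz": 0,"claw": 0},
    {"dx": 0.25,"dy": 0,"dz": 0,"rx": 0,"ry": 0,"rz": 0,"claw": 0},
    {"dx": 0.25,"dy": 0,"dz": 0,"rx": 0,"ry": 0,"rz": 0,"claw": 0},
    {"dx": 0.2,"dy": 0,"dz": 0,"rx": 0,"ry": 0,"rz": 0,"claw": 0},
    {"dx": 0.2,"dy": 0,"dz": 0,"rx": 0,"ry": 0,"rz": 0,"claw": 0},
    {"dx": 0,"dy": 0,"dz": 0,"rx": 0,"ry": 0,"rz": 0,"claw": 0},
  ],
)

```text
t: 28.75
tcp_pos: [0.6119, -0.1337, 0.031]
eef_rot: [[1.0, -0.004, 0.001], [-0.004, -1.0, -0.0], [0.001, 0.0, -1.0]]
contact_force: [-1.6, 0.4, 0.3]
finger_gap: -0.003
grip_force: 0.1
```

```bash
python3 cov.py
python3 - <<'E'
from mv import *; from h import *
from plant import cams
for n in("top","scene"):
    p=cams.capture(n); g,e=fit_cover(p,[.472,-.106],"rough",yaws=(2.25,)); print("rough",n,g.round(4),e)
E
```

```text
t 28.75 p [ 0.6119 -0.1337  0.031 ] yaw -0.004 mach 40.4 -71.5 tilt [ 0.001 -0.   ] F [-1.6  0.4  0.3] gap -0.003 grip 0.14111009426414967
top comp 462 ext mm [[-27.0, 38.0], [-91.0, -33.0]] z [0.059 0.083] fit [-100.6   52.4] 175.0 0.094
top comp 628 ext mm [[15.0, 84.0], [192.0, 276.0]] z [0.021 0.035] fit [ 50.5 234.4] 66.0 0.022
scene comp 411 ext mm [[-25.0, 60.0], [-96.0, -11.0]] z [0.062 0.156] fit [-43.4 -76.6] 8.0 0.044
scene comp 855 ext mm [[19.0, 84.0], [191.0, 276.0]] z [0.021 0.033] fit [ 51.7 233.3] 65.0 0.026
rough top [ 0.4718 -0.1058  2.2362] 0.05494170257077016
rough scene [ 0.4724 -0.1068  2.2535] 0.10474975152856028
```

Call:
carry_out(
  increments=[
    {"dx": -0.34,"dy": -0.1,"dz": 0,"rx": 0,"ry": 0,"rz": 0,"claw": 0},
    {"dx": -0.33,"dy": -0.1,"dz": 0,"rx": 0,"ry": 0,"rz": 0,"claw": 0},
    {"dx": -0.06,"dy": -0.3,"dz": 0,"rx": 0,"ry": 0,"rz": 0,"claw": 0},
    {"dx": -0.1,"dy": -0.44,"dz": 0,"rx": 0,"ry": 0,"rz": 0,"claw": 0},
    {"dx": -0.1,"dy": -0.48,"dz": 0,"rx": 0,"ry": 0,"rz": 0,"claw": 0},
    {"dx": -0.1,"dy": -0.48,"dz": 0,"rx": 0,"ry": 0,"rz": 0,"claw": 0},
    {"dx": -0.1,"dy": -0.48,"dz": 0,"rx": 0,"ry": 0,"rz": 0,"claw": 0},
    {"dx": -0.1,"dy": -0.44,"dz": 0,"rx": 0,"ry": 0,"rz": 0,"claw": 0},
    {"dx": -0.08,"dy": -0.34,"dz": 0,"rx": 0,"ry": 0,"rz": 0,"claw": 0},
    {"dx": -0.03,"dy": -0.14,"dz": 0,"rx": 0,"ry": 0,"rz": 0,"claw": 0},
  ],
)

```text
t: 30.2
tcp_pos: [0.5578, -0.0006, 0.0312]
eef_rot: [[1.0, -0.003, 0.0], [-0.003, -1.0, -0.0], [0.0, 0.0, -1.0]]
contact_force: [0.8, -1.4, 0.4]
finger_gap: 0.0
grip_force: 1.3
```

```bash
python3 cov.py
```

```text
t 30.2 p [ 0.5578 -0.0006  0.0312] yaw -0.003 mach 15.2 70.0 tilt [ 0. -0.] F [ 0.8 -1.4  0.4] gap 0.0 grip 1.2665731395827606
top comp 185 ext mm [[-28.0, 1.0], [36.0, 91.0]] z [0.057 0.085] fit [ 40.9 -91.1] 66.0 0.042
scene comp 462 ext mm [[-5.0, 62.0], [29.0, 93.0]] z [0.061 0.081] fit [-64.6  16.4] 55.0 0.047
scene comp 870 ext mm [[18.0, 84.0], [190.0, 277.0]] z [0.021 0.033] fit [211.8 213.9] 26.0 0.108
```

Call:
carry_out(
  increments=[
    {"dx": -0.3,"dy": 0,"dz": 0,"rx": 0,"ry": 0,"rz": 0,"claw": 0},
    {"dx": -0.4,"dy": 0,"dz": 0,"rx": 0,"ry": 0,"rz": 0,"claw": 0},
    {"dx": -0.4,"dy": 0,"dz": 0,"rx": 0,"ry": 0,"rz": 0,"claw": 0},
    {"dx": -0.35,"dy": 0,"dz": 0,"rx": 0,"ry": 0,"rz": 0,"claw": 0},
    {"dx": -0.1,"dy": 0,"dz": 0,"rx": 0,"ry": 0,"rz": 0,"claw": 0},
    {"dx": 0,"dy": 0,"dz": 0,"rx": 0,"ry": 0,"rz": 0,"claw": 0},
    {"dx": 0.3,"dy": 0,"dz": 0,"rx": 0,"ry": 0,"rz": 0,"claw": 0},
    {"dx": 0.35,"dy": 0,"dz": 0,"rx": 0,"ry": 0,"rz": 0,"claw": 0},
    {"dx": 0,"dy": 0,"dz": 0,"rx": 0,"ry": 0,"rz": 0,"claw": 0},
    {"dx": 0,"dy": 0,"dz": 0,"rx": 0,"ry": 0,"rz": 0,"claw": 0},
  ],
)

```text
t: 31.55
tcp_pos: [0.5219, -0.0014, 0.0307]
eef_rot: [[1.0, -0.004, -0.001], [-0.004, -1.0, -0.0], [-0.001, 0.0, -1.0]]
contact_force: [0.1, 1.3, 0.7]
finger_gap: -0.001
grip_force: 0.0
```

```bash
python3 cov.py
```

```text
t 31.55 p [ 0.5219 -0.0014  0.0307] yaw -0.004 mach -20.0 76.7 tilt [-0.001 -0.   ] F [0.1 1.3 0.7] gap -0.001 grip 0.0
top comp 155 ext mm [[-64.0, -41.0], [46.0, 102.0]] z [0.057 0.086] fit [-36.9 -94.1] 52.0 0.036
scene comp 419 ext mm [[-44.0, 24.0], [41.0, 102.0]] z [0.062 0.082] fit [-108.9   27.7] 53.0 0.042
scene comp 873 ext mm [[15.0, 84.0], [192.0, 277.0]] z [0.022 0.033] fit [ 54.7 234.4] 74.0 0.025
```

Call:
carry_out(
  increments=[
    {"dx": -0.04,"dy": -0.2,"dz": 0,"rx": 0,"ry": 0,"rz": 0,"claw": 0},
    {"dx": -0.05,"dy": -0.25,"dz": 0,"rx": 0,"ry": 0,"rz": 0,"claw": 0},
    {"dx": -0.06,"dy": -0.29,"dz": 0,"rx": 0,"ry": 0,"rz": 0,"claw": 0},
    {"dx": -0.06,"dy": -0.29,"dz": 0,"rx": 0,"ry": 0,"rz": 0,"claw": 0},
    {"dx": -0.06,"dy": -0.29,"dz": 0,"rx": 0,"ry": 0,"rz": 0,"claw": 0},
    {"dx": -0.06,"dy": -0.29,"dz": 0,"rx": 0,"ry": 0,"rz": 0,"claw": 0},
    {"dx": -0.06,"dy": -0.29,"dz": 0,"rx": 0,"ry": 0,"rz": 0,"claw": 0},
    {"dx": -0.06,"dy": -0.29,"dz": 0,"rx": 0,"ry": 0,"rz": 0,"claw": 0},
    {"dx": -0.04,"dy": -0.2,"dz": 0,"rx": 0,"ry": 0,"rz": 0,"claw": 0},
    {"dx": 0,"dy": 0,"dz": 0,"rx": 0,"ry": 0,"rz": 0,"claw": 0},
  ],
)

```text
t: 32.9
tcp_pos: [0.5027, 0.095, 0.0312]
eef_rot: [[1.0, -0.003, 0.0], [-0.003, -1.0, 0.0], [0.0, -0.0, -1.0]]
contact_force: [-0.5, 0.3, 0.4]
finger_gap: 0.001
grip_force: 0.0
```

```bash
cat >> cov.py <<'E'
def slices():
    for n in("scene","top"):
        q=cams.capture(n);P=cloud(q).reshape(-1,3);l=frame(T,P[:,:2])*1e3;H=hsv(q)
        m=(abs(H[:,0]-21)<9)&(H[:,1]>110)&(l[:,0]<12)&(l[:,0]>-100)&(l[:,1]>100)&(l[:,1]<285)
        for z0 in range(8,110,12):
            k=m&(P[:,2]*1e3>=z0)&(P[:,2]*1e3<z0+12)
            if k.sum()>4: print(n,z0,k.sum(),np.percentile(l[k],[3,50,97],axis=0).round().T.tolist())
E
python3 -c "
from cov import *
brass(); slices()"
```

```text
t 32.9 p [0.5027 0.095  0.0312] yaw -0.003 mach -18.7 175.0 tilt [0. 0.] F [-0.5  0.3  0.4] gap 0.001 grip 0.0
top comp 84 ext mm [[-56.0, -32.0], [140.0, 163.0]] z [0.015 0.074] fit [ 19.1 -19.4] 67.0 0.02
scene comp 423 ext mm [[-44.0, 28.0], [141.0, 161.0]] z [0.012 0.071] fit [-61.7   3.2] 120.0 0.056
scene comp 877 ext mm [[17.0, 84.0], [192.0, 276.0]] z [0.022 0.033] fit [ 54.  233.5] 104.0 0.021
scene 8 105 [[-47.0, -23.0, 6.0], [124.0, 156.0, 162.0]]
scene 56 53 [[-27.0, -5.0, 9.0], [145.0, 155.0, 165.0]]
scene 68 54 [[-29.0, -6.0, 10.0], [148.0, 153.0, 165.0]]
top 56 31 [[-55.0, -44.0, -32.0], [144.0, 151.0, 162.0]]
top 68 29 [[-54.0, -45.0, -33.0], [144.0, 154.0, 161.0]]
```

B stands on its long edge inside the tote, clear of the lip. I'll tip it over the same way.

Call:
carry_out(
  increments=[
    {"dx": 0,"dy": 0,"dz": -0.6,"rx": 0,"ry": 0,"rz": 0,"claw": 0},
    {"dx": 0,"dy": 0,"dz": -0.65,"rx": 0,"ry": 0,"rz": 0,"claw": 0},
    {"dx": 0.12,"dy": 0.57,"dz": 0,"rx": 0,"ry": 0,"rz": 0,"claw": 0},
    {"dx": 0.12,"dy": 0.57,"dz": 0,"rx": 0,"ry": 0,"rz": 0,"claw": 0},
    {"dx": 0.12,"dy": 0.57,"dz": 0,"rx": 0,"ry": 0,"rz": 0,"claw": 0},
    {"dx": 0,"dy": 0,"dz": 0.4,"rx": 0,"ry": 0,"rz": 0,"claw": 0},
    {"dx": 0,"dy": 0,"dz": 0.4,"rx": 0,"ry": 0,"rz": 0,"claw": 0},
    {"dx": 0,"dy": 0,"dz": 0.4,"rx": 0,"ry": 0,"rz": 0,"claw": 0},
    {"dx": 0,"dy": 0,"dz": 0.13,"rx": 0,"ry": 0,"rz": 0,"claw": 0},
    {"dx": 0,"dy": 0,"dz": 0,"rx": 0,"ry": 0,"rz": 0,"claw": 0},
  ],
)

```text
t: 34.35
tcp_pos: [0.5169, 0.0257, 0.0279]
eef_rot: [[1.0, -0.004, -0.0], [-0.004, -1.0, -0.0], [-0.0, 0.0, -1.0]]
contact_force: [0.5, -0.2, 0.3]
finger_gap: 0.003
grip_force: 0.0
```

Call:
carry_out(
  increments=[
    {"dx": -0.04,"dy": -0.19,"dz": 0,"rx": 0,"ry": 0,"rz": 0,"claw": 0},
    {"dx": -0.04,"dy": -0.19,"dz": 0,"rx": 0,"ry": 0,"rz": 0,"claw": 0},
    {"dx": -0.04,"dy": -0.19,"dz": 0,"rx": 0,"ry": 0,"rz": 0,"claw": 0},
    {"dx": -0.04,"dy": -0.19,"dz": 0,"rx": 0,"ry": 0,"rz": 0,"claw": 0},
    {"dx": -0.04,"dy": -0.19,"dz": 0,"rx": 0,"ry": 0,"rz": 0,"claw": 0},
    {"dx": -0.04,"dy": -0.19,"dz": 0,"rx": 0,"ry": 0,"rz": 0,"claw": 0},
    {"dx": -0.04,"dy": -0.19,"dz": 0,"rx": 0,"ry": 0,"rz": 0,"claw": 0},
    {"dx": 0,"dy": 0,"dz": 0,"rx": 0,"ry": 0,"rz": 0,"claw": 0},
    {"dx": 0,"dy": 0,"dz": -0.5,"rx": 0,"ry": 0,"rz": 0,"claw": 0},
    {"dx": 0,"dy": 0.3,"dz": -0.5,"rx": 0,"ry": 0,"rz": 0,"claw": 0},
  ],
)

```text
t: 35.6
tcp_pos: [0.5056, 0.0673, 0.0681]
eef_rot: [[1.0, -0.003, -0.001], [-0.003, -1.0, -0.0], [-0.001, 0.0, -1.0]]
contact_force: [0.4, 0.7, -0.3]
finger_gap: -0.0
grip_force: 0.0
```

```bash
python3 -c "
from cov import *
brass(); slices()"
```

```text
t 35.6 p [0.5056 0.0673 0.0681] yaw -0.003 mach -21.6 147.2 tilt [-0.001 -0.   ] F [ 0.4  0.7 -0.3] gap -0.0 grip 0.0
top comp 196 ext mm [[-59.0, -30.0], [168.0, 221.0]] z [0.027 0.042] fit [ 88.7 231.3] 52.0 0.037
scene comp 1573 ext mm [[-49.0, 82.0], [165.0, 274.0]] z [0.025 0.049] fit [ 51.7 232.9] 69.0 0.06
scene 20 14 [[-54.0, -47.0, -6.0], [164.0, 172.0, 218.0]]
scene 32 370 [[-53.0, -26.0, 8.0], [162.0, 187.0, 219.0]]
scene 44 123 [[-33.0, -3.0, 11.0], [177.0, 206.0, 217.0]]
top 20 47 [[-58.0, -51.0, -37.0], [165.0, 179.0, 204.0]]
top 32 138 [[-56.0, -45.0, -30.0], [171.0, 200.0, 219.0]]
```

B is flat-ish with one side resting on A's corner. I'll nudge it −x off A inside the tote.

Call:
carry_out(
  increments=[
    {"dx": 0.51,"dy": -0.24,"dz": 0,"rx": 0,"ry": 0,"rz": 0,"claw": 0},
    {"dx": 0.51,"dy": -0.24,"dz": 0,"rx": 0,"ry": 0,"rz": 0,"claw": 0},
    {"dx": 0.51,"dy": -0.23,"dz": 0,"rx": 0,"ry": 0,"rz": 0,"claw": 0},
    {"dx": 0,"dy": 0,"dz": 0,"rx": 0,"ry": 0,"rz": 0,"claw": 0},
    {"dx": 0,"dy": 0,"dz": 0.45,"rx": 0,"ry": 0,"rz": 0,"claw": 0},
    {"dx": 0,"dy": 0,"dz": 0.45,"rx": 0,"ry": 0,"rz": 0,"claw": 0},
    {"dx": 0,"dy": 0,"dz": 0.3,"rx": 0,"ry": 0,"rz": 0,"claw": 0},
    {"dx": 0,"dy": 0,"dz": 0,"rx": 0,"ry": 0,"rz": 0,"claw": 0},
    {"dx": 0,"dy": 0,"dz": 0,"rx": 0,"ry": 0,"rz": 0,"claw": 0},
    {"dx": 0,"dy": 0,"dz": 0,"rx": 0,"ry": 0,"rz": 0,"claw": 0},
  ],
)

```text
t: 37.05
tcp_pos: [0.5676, 0.0955, 0.0206]
eef_rot: [[1.0, -0.004, 0.001], [-0.004, -1.0, 0.0], [0.001, -0.0, -1.0]]
contact_force: [-0.2, 0.4, -0.3]
finger_gap: -0.002
grip_force: 0.0
```

Run:
```python
from cov import *
tel(); p=cams.capture("scene"); cv2.imwrite("pics/c7.png",cv2.resize(p["frame"][200:340,310:450,::-1],None,fx=4,fy=4,interpolation=cv2.INTER_CUBIC))
```

```text
t 37.05 p [0.5676 0.0955 0.0206] yaw -0.004 mach 44.9 161.9 tilt [0.001 0.   ] F [-0.2  0.4 -0.3] gap -0.002 grip 0.0
```

View pics/c7.png

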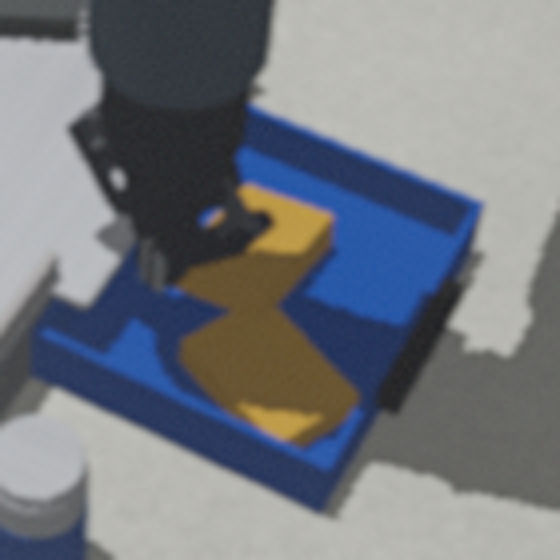

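B (crop px (270,240)) rests with its near edge on A's corner (255,310). The fingertip at (150,280) is clear beside it. Lower and nudge.

Call:
carry_out(
  increments=[
    {"dx": 0,"dy": 0,"dz": 0.3,"rx": 0,"ry": 0,"rz": 0,"claw": 0},
    {"dx": 0,"dy": 0,"dz": 0.3,"rx": 0,"ry": 0,"rz": 0,"claw": 0},
    {"dx": 0,"dy": 0,"dz": 0.25,"rx": 0,"ry": 0,"rz": 0,"claw": 0},
    {"dx": 0,"dy": 0,"dz": 0.1,"rx": 0,"ry": 0,"rz": 0,"claw": 0},
    {"dx": -0.18,"dy": 0.04,"dz": 0,"rx": 0,"ry": 0,"rz": 0,"claw": 0},
    {"dx": -0.18,"dy": 0.04,"dz": 0,"rx": 0,"ry": 0,"rz": 0,"claw": 0},
    {"dx": -0.18,"dy": 0.04,"dz": 0,"rx": 0,"ry": 0,"rz": 0,"claw": 0},
    {"dx": -0.18,"dy": 0.04,"dz": 0,"rx": 0,"ry": 0,"rz": 0,"claw": 0},
    {"dx": -0.18,"dy": 0.04,"dz": 0,"rx": 0,"ry": 0,"rz": 0,"claw": 0},
    {"dx": 0,"dy": 0,"dz": 0,"rx": 0,"ry": 0,"rz": 0,"claw": 0},
  ],
)

```text
t: 38.35
tcp_pos: [0.53, 0.0872, -0.0182]
eef_rot: [[1.0, -0.004, -0.001], [-0.004, -1.0, -0.0], [-0.001, 0.0, -1.0]]
contact_force: [0.3, 0.3, 0.0]
finger_gap: -0.002
grip_force: 0.0
```

```bash
python3 -c "
from cov import *
brass(); slices()"
```

```text
t 38.35 p [ 0.53    0.0872 -0.0182] yaw -0.004 mach 6.3 161.7 tilt [-0.001 -0.   ] F [0.3 0.3 0. ] gap -0.002 grip 0.01037176522459049
top comp 532 ext mm [[-80.0, -10.0], [171.0, 236.0]] z [0.027 0.048] fit [-89.8 201. ] 12.0 0.122
scene comp 1377 ext mm [[-74.0, 82.0], [189.0, 275.0]] z [0.023 0.048] fit [ 70.2 239.4] 101.0 0.066
scene 20 96 [[-83.0, -62.0, 10.0], [191.0, 225.0, 240.0]]
scene 32 325 [[-72.0, -41.0, 8.0], [186.0, 214.0, 235.0]]
scene 44 89 [[-25.0, -3.0, 9.0], [175.0, 211.0, 223.0]]
scene 104 7 [[5.0, 8.0, 10.0], [212.0, 219.0, 225.0]]
top 8 6 [[-82.0, -75.0, -68.0], [205.0, 222.0, 242.0]]
top 20 94 [[-83.0, -68.0, -49.0], [187.0, 213.0, 240.0]]
top 32 350 [[-72.0, -45.0, -16.0], [177.0, 205.0, 233.0]]
top 44 93 [[-39.0, -21.0, -5.0], [170.0, 199.0, 221.0]]
```

Call:
carry_out(
  increments=[
    {"dx": -0.18,"dy": 0.02,"dz": 0,"rx": 0,"ry": 0,"rz": 0,"claw": 0},
    {"dx": -0.18,"dy": 0.02,"dz": 0,"rx": 0,"ry": 0,"rz": 0,"claw": 0},
    {"dx": -0.18,"dy": 0.02,"dz": 0,"rx": 0,"ry": 0,"rz": 0,"claw": 0},
    {"dx": -0.18,"dy": 0.02,"dz": 0,"rx": 0,"ry": 0,"rz": 0,"claw": 0},
    {"dx": -0.18,"dy": 0.02,"dz": 0,"rx": 0,"ry": 0,"rz": 0,"claw": 0},
    {"dx": 0,"dy": 0,"dz": 0,"rx": 0,"ry": 0,"rz": 0,"claw": 0},
    {"dx": 0,"dy": 0,"dz": 0,"rx": 0,"ry": 0,"rz": 0,"claw": 0},
    {"dx": 0,"dy": 0,"dz": 0,"rx": 0,"ry": 0,"rz": 0,"claw": 0},
    {"dx": 0,"dy": 0,"dz": 0,"rx": 0,"ry": 0,"rz": 0,"claw": 0},
    {"dx": 0,"dy": 0,"dz": 0,"rx": 0,"ry": 0,"rz": 0,"claw": 0},
  ],
)

```text
t: 39.8
tcp_pos: [0.4954, 0.0836, -0.0181]
eef_rot: [[1.0, -0.004, 0.0], [-0.004, -1.0, -0.0], [0.0, 0.0, -1.0]]
contact_force: [3.6, -1.4, -1.0]
finger_gap: -0.001
grip_force: 2.0
```

```bash
python3 -c "
from cov import *
brass(); slices()"
```

```text
t 39.8 p [ 0.4954  0.0836 -0.0181] yaw -0.004 mach -28.3 165.4 tilt [ 0. -0.] F [ 3.6 -1.4 -1. ] gap -0.001 grip 2.0221321214921772
top comp 46 ext mm [[1.0, 82.0], [217.0, 268.0]] z [0.026 0.395] fit [ 39.9 236.7] 63.0 0.005
top comp 396 ext mm [[-105.0, -52.0], [182.0, 251.0]] z [0.022 0.036] fit [-235.6  201.5] 46.0 0.083
scene comp 1526 ext mm [[-98.0, 72.0], [190.0, 276.0]] z [0.018 0.033] fit [ 46. 239.] 61.0 0.061
scene 8 49 [[-75.0, -37.0, -13.0], [183.0, 230.0, 256.0]]
scene 20 562 [[-95.0, -51.0, 8.0], [189.0, 219.0, 251.0]]
scene 32 69 [[-92.0, -51.0, 8.0], [190.0, 219.0, 244.0]]
top 20 278 [[-97.0, -73.0, -53.0], [184.0, 216.0, 249.0]]
top 32 95 [[-97.0, -73.0, -52.0], [183.0, 219.0, 251.0]]
```

Call:
carry_out(
  increments=[
    {"dx": 0.15,"dy": 0,"dz": 0,"rx": 0,"ry": 0,"rz": 0,"claw": 0},
    {"dx": 0,"dy": 0,"dz": -0.6,"rx": 0,"ry": 0,"rz": 0,"claw": 0},
    {"dx": 0,"dy": 0,"dz": -0.9,"rx": 0,"ry": 0,"rz": 0,"claw": 0},
    {"dx": 0,"dy": 0,"dz": -0.9,"rx": 0,"ry": 0,"rz": 0,"claw": 0},
    {"dx": 0,"dy": 0,"dz": -0.9,"rx": 0,"ry": 0,"rz": 0,"claw": 0},
    {"dx": -0.3,"dy": -0.9,"dz": 0,"rx": 0,"ry": 0,"rz": 0,"claw": 0},
    {"dx": -0.3,"dy": -0.9,"dz": 0,"rx": 0,"ry": 0,"rz": 0,"claw": 0},
    {"dx": -0.3,"dy": -0.9,"dz": 0,"rx": 0,"ry": 0,"rz": 0,"claw": 0},
    {"dx": -0.3,"dy": -0.9,"dz": 0,"rx": 0,"ry": 0,"rz": 0,"claw": 0},
    {"dx": -0.3,"dy": -0.9,"dz": 0,"rx": 0,"ry": 0,"rz": 0,"claw": 0},
  ],
)

```text
t: 41.25
tcp_pos: [0.4402, 0.2643, 0.1133]
eef_rot: [[1.0, -0.004, -0.003], [-0.004, -1.0, -0.002], [-0.003, 0.002, -1.0]]
contact_force: [-0.1, -0.2, 0.7]
finger_gap: -0.003
grip_force: 0.0
```

Call:
carry_out(
  increments=[
    {"dx": -0.5,"dy": -0.9,"dz": 0,"rx": 0,"ry": 0,"rz": 0,"claw": 0},
    {"dx": -0.5,"dy": -0.9,"dz": 0,"rx": 0,"ry": 0,"rz": 0,"claw": 0},
    {"dx": -0.5,"dy": -0.9,"dz": 0,"rx": 0,"ry": 0,"rz": 0,"claw": 0},
    {"dx": 0,"dy": 0,"dz": 0,"rx": 0,"ry": 0,"rz": 0,"claw": 0},
    {"dx": 0,"dy": 0,"dz": 0,"rx": 0,"ry": 0,"rz": 0,"claw": 0},
    {"dx": 0,"dy": 0,"dz": 0,"rx": 0,"ry": 0,"rz": 0,"claw": 0},
    {"dx": 0,"dy": 0,"dz": 0,"rx": 0,"ry": 0,"rz": 0,"claw": 0},
    {"dx": 0,"dy": 0,"dz": 0,"rx": 0,"ry": 0,"rz": 0,"claw": 0},
    {"dx": 0,"dy": 0,"dz": 0,"rx": 0,"ry": 0,"rz": 0,"claw": 0},
    {"dx": 0,"dy": 0,"dz": 0,"rx": 0,"ry": 0,"rz": 0,"claw": 0},
  ],
)

```text
t: 42.5
tcp_pos: [0.3823, 0.372, 0.1139]
eef_rot: [[1.0, -0.004, -0.0], [-0.004, -1.0, -0.0], [-0.0, 0.0, -1.0]]
contact_force: [-0.6, -0.1, -0.5]
finger_gap: 0.001
grip_force: 0.0
```

```bash
cat > fin.py <<'E'
from cov import *
brass()
from plant import landmark_of
for n in("top","scene"):
    p=cams.capture(n); P=cloud(p).reshape(-1,3); l=frame(T,P[:,:2])*1e3; H=hsv(p)
    p0=dict(np.load(n+"0.npz"))
    # tote outline: blue or brass, z>3mm, y>140 ; rim edges
    b=(((abs(H[:,0]-112)<12)&(H[:,1]>130))|((abs(H[:,0]-21)<9)&(H[:,1]>110)))&(P[:,2]>.003)
    ok=(p["depth"].ravel()>0)&(l[:,1]>140)&(l[:,1]<330)&(abs(l[:,0])<150)
    g,e=fit(P[ok,:2],b[ok],tote,[*m2w(0,202),.21]); print(n,"tote in T",(frame(T,g[None,:2])*1e3).round(1)[0],"yaw",round(g[2]-T[2],4),round(e,4))
    for q,nm in((p0,"before"),(p,"after")):
        g,e=fit_cover(q,[.472,-.106],"rough",yaws=(2.25,)); print("  rough",nm,g.round(4))
    d=np.abs(p["frame"].astype(int)-p0["frame"]).sum(-1)
    for k,X in dict(spray=[.726,.148,.05],tin=[.379,-.188,.03],driver=[.762,-.116,.01]).items():
        c=p["R"]@np.array(X)+p["t"]; u,v=(c[:2]/c[2]*[p["fx"],p["fy"]]+[p["cx"],p["cy"]]).astype(int); print("  ",k,"img diff",d[v-15:v+15,u-15:u+15].mean().round(1),end="")
    print()
E
python3 fin.py
```

```text
t 42.5 p [0.3823 0.372  0.1139] yaw -0.004 mach -78.8 471.0 tilt [-0. -0.] F [-0.6 -0.1 -0.5] gap 0.001 grip 0.0
top comp 627 ext mm [[3.0, 75.0], [194.0, 278.0]] z [0.016 0.035] fit [ 40.  237.1] 62.0 0.04
top comp 627 ext mm [[-103.0, -22.0], [174.0, 251.0]] z [0.023 0.036] fit [-61.5 212.7] 144.0 0.038
scene comp 1667 ext mm [[-97.0, 72.0], [178.0, 276.0]] z [0.02  0.033] fit [ 39.8 233.8] 60.0 0.257
top tote in T [-11.3 211.3] yaw -0.0491 0.0405
  rough before [ 0.472  -0.1057  2.2363]
  rough after [ 0.4718 -0.1056  2.2401]
   spray img diff 6.9   tin img diff 6.8   driver img diff 7.4
scene tote in T [-11.3 206.9] yaw -0.0333 0.1108
  rough before [ 0.4724 -0.1069  2.2531]
  rough after [ 0.4721 -0.1065  2.2488]
   spray img diff 3.9   tin img diff 4.2   driver img diff 4.4
```

The last nudge moved the tote about 11 mm in −x and turned it slightly. I'll re-grip the bar and put it back square.

```bash
python3 -c "
from mv import *
for r in plan([*m2w(-7.5,300.5),.045],.17,6): print(*r)"
```

```text
0.44 0.63 0.29 -0.21
0.42 0.64 0.29 -0.21
0.4 0.66 0.29 -0.21
0.38 0.67 0.29 -0.21
0.37 0.68 0.29 -0.21
0.35 0.69 0.29 -0.21
```

Call:
carry_out(
  increments=[
    {"dx": 0.44,"dy": 0.63,"dz": 0,"rx": 0,"ry": 0,"rz": -0.21,"claw": 50},
    {"dx": 0.42,"dy": 0.64,"dz": 0,"rx": 0,"ry": 0,"rz": -0.21,"claw": 50},
    {"dx": 0.4,"dy": 0.66,"dz": 0,"rx": 0,"ry": 0,"rz": -0.21,"claw": 50},
    {"dx": 0.38,"dy": 0.67,"dz": 0.29,"rx": 0,"ry": 0,"rz": -0.21,"claw": 50},
    {"dx": 0.37,"dy": 0.68,"dz": 0.29,"rx": 0,"ry": 0,"rz": -0.21,"claw": 50},
    {"dx": 0.35,"dy": 0.69,"dz": 0.29,"rx": 0,"ry": 0,"rz": -0.21,"claw": 50},
    {"dx": 0,"dy": 0,"dz": 0.29,"rx": 0,"ry": 0,"rz": 0,"claw": 50},
    {"dx": 0,"dy": 0,"dz": 0.29,"rx": 0,"ry": 0,"rz": 0,"claw": 50},
    {"dx": 0,"dy": 0,"dz": 0,"rx": 0,"ry": 0,"rz": 0,"claw": 50},
    {"dx": 0,"dy": 0,"dz": 0,"rx": 0,"ry": 0,"rz": 0,"claw": 50},
  ],
  force=40,
)

```text
t: 43.95
tcp_pos: [0.4876, 0.2208, 0.0563]
eef_rot: [[0.985, 0.172, 0.001], [0.172, -0.985, 0.0], [0.001, -0.0, -1.0]]
contact_force: [0.3, -0.3, 0.4]
finger_gap: 0.589
grip_force: 0.0
```

Run:
```python
from cov import *
from plant import landmark_of
tel(); print(plan([*m2w(-7.5,300.5),-.0214],.17,1))
for n in("top","scene"):
    p=cams.capture(n)
    for k in("tote_grip","tote"): print(n,k,[((frame(T,np.array(d["location"])[None,:2])*1e3).round(1).tolist(),round(d["score"],2)) for d in landmark_of(k,p)][:2])
    P=cloud(p).reshape(-1,3); l=frame(T,P[:,:2])*1e3; H=hsv(p)
    for x0 in(-90,-70,-50,50,70,90): # outer edge of +y wall in strips
        m=(abs(l[:,0]-x0)<10)&(abs(H[:,0]-112)<12)&(H[:,1]>130)&(P[:,2]>.035)&(l[:,1]>270)&(l[:,1]<310)
        if m.sum()>3: print(x0,m.sum(),np.percentile(l[m,1],[5,50,95]).round(1))
```

```text
t 43.95 p [0.4876 0.2208 0.0563] yaw 0.173 mach -7.3 301.1 tilt [0.001 0.   ] F [ 0.3 -0.3  0.4] gap 0.589 grip 0.0
[[np.float64(-0.0), np.float64(0.02), np.float64(1.94), np.float64(0.02)]]
top tote_grip [([[-7.3, 305.1]], 0.65), ([[-4.6, 0.3]], 0.25)]
top tote [([[-15.9, 202.5]], 0.78)]
-90 18 [296.4 298.9 301.3]
-70 18 [295.6 297.6 300.9]
-50 28 [276.7 296.8 301.5]
50 14 [289.3 291.6 294.5]
70 16 [288.7 291.  293.8]
90 22 [272.5 287.9 292.7]
scene tote_grip [([[-8.9, 305.7]], 0.6)]
scene tote [([[-9.7, 209.2]], 0.74)]
-90 7 [297.1 299.6 302.6]
-70 22 [297.4 300.5 302.6]
-50 20 [296.3 298.8 301.2]
50 27 [291.  293.8 296.2]
70 26 [290.4 293.1 295.1]
90 52 [272.5 285.6 293.9]
```

Call:
carry_out(
  increments=[
    {"dx": 0,"dy": -0.02,"dz": 0.4,"rx": 0,"ry": 0,"rz": 0.09,"claw": 50},
    {"dx": 0,"dy": 0,"dz": 0.5,"rx": 0,"ry": 0,"rz": 0,"claw": 50},
    {"dx": 0,"dy": 0,"dz": 0.5,"rx": 0,"ry": 0,"rz": 0,"claw": 50},
    {"dx": 0,"dy": 0,"dz": 0.5,"rx": 0,"ry": 0,"rz": 0,"claw": 50},
    {"dx": 0,"dy": 0,"dz": 0,"rx": 0,"ry": 0,"rz": 0,"claw": 50},
    {"dx": 0,"dy": 0,"dz": 0,"rx": 0,"ry": 0,"rz": 0,"claw": 5},
    {"dx": 0,"dy": 0,"dz": 0,"rx": 0,"ry": 0,"rz": 0,"claw": 5},
    {"dx": 0,"dy": 0,"dz": 0,"rx": 0,"ry": 0,"rz": 0,"claw": 5},
    {"dx": 0,"dy": 0,"dz": 0,"rx": 0,"ry": 0,"rz": 0,"claw": 5},
    {"dx": 0,"dy": 0,"dz": 0,"rx": 0,"ry": 0,"rz": 0,"claw": 5},
  ],
  force=40,
)

```text
t: 45.5
tcp_pos: [0.4883, 0.222, -0.0189]
eef_rot: [[0.987, 0.159, 0.002], [0.159, -0.987, 0.002], [0.002, -0.002, -1.0]]
contact_force: [-2.6, 3.1, 5.9]
finger_gap: 0.216
grip_force: 42.2
```

Run:
```python
from mv import *
tel()
for r in plan([*m2w(0,305),-.0214],.211,6): print(*r)
```

```text
t 45.5 p [ 0.4883  0.222  -0.0189] yaw 0.16 mach -6.4 302.1 tilt [0.002 0.002] F [-2.6  3.1  5.9] gap 0.216 grip 42.174232006073
0.03 -0.01 0.01 -0.06
0.03 -0.01 0.01 -0.06
0.03 -0.01 0.01 -0.06
0.03 -0.01 0.01 -0.06
0.03 -0.01 0.01 -0.06
0.03 -0.01 0.01 -0.06
```

Call:
carry_out(
  increments=[
    {"dx": 0,"dy": -0.06,"dz": 0,"rx": 0,"ry": 0,"rz": 0,"claw": 5},
    {"dx": 0,"dy": -0.04,"dz": 0,"rx": 0,"ry": 0,"rz": 0,"claw": 5},
    {"dx": 0.03,"dy": 0,"dz": 0,"rx": 0,"ry": 0,"rz": -0.09,"claw": 5},
    {"dx": 0.04,"dy": 0,"dz": 0,"rx": 0,"ry": 0,"rz": -0.09,"claw": 5},
    {"dx": 0.04,"dy": 0,"dz": 0,"rx": 0,"ry": 0,"rz": -0.09,"claw": 5},
    {"dx": 0.04,"dy": 0,"dz": 0,"rx": 0,"ry": 0,"rz": -0.09,"claw": 5},
    {"dx": 0,"dy": 0.06,"dz": 0,"rx": 0,"ry": 0,"rz": 0,"claw": 5},
    {"dx": 0,"dy": 0.06,"dz": 0,"rx": 0,"ry": 0,"rz": 0,"claw": 5},
    {"dx": 0,"dy": 0,"dz": 0,"rx": 0,"ry": 0,"rz": 0,"claw": 5},
    {"dx": 0,"dy": 0,"dz": 0,"rx": 0,"ry": 0,"rz": 0,"claw": 5},
  ],
  force=40,
)

```text
t: 46.75
tcp_pos: [0.489, 0.2219, -0.0189]
eef_rot: [[0.979, 0.204, -0.007], [0.204, -0.979, 0.002], [-0.006, -0.003, -1.0]]
contact_force: [-23.3, 7.1, 23.0]
finger_gap: 0.216
grip_force: 59.1
```

```bash
cat > edge.py <<'E'
from cov import *
tel()
def edges():
  for n in("top","scene"):
    p=cams.capture(n); P=cloud(p).reshape(-1,3); l=frame(T,P[:,:2])*1e3; H=hsv(p); bl=(abs(H[:,0]-112)<12)&(H[:,1]>130)&(P[:,2]>.037)
    o=[]
    for x0 in(-80,-60,60,80):
        m=(abs(l[:,0]-x0)<12)&bl&(l[:,1]>280)&(l[:,1]<310); o.append((x0,int(m.sum()),np.median(l[m,1]).round(1)))
    s=[]
    for sg in(-1,1):
        for y0 in(160,190,220,250):
            m=(abs(l[:,1]-y0)<15)&bl&(abs(l[:,0]*sg-102)<25)&(P[:,2]<.052); s.append((sg,y0,int(m.sum()),np.median(l[m,0]).round(1)))
    print(n,"+y wall",o,"\n   sides",s)
edges()
E
python3 edge.py
```

```text
t 46.75 p [ 0.489   0.2219 -0.0189] yaw 0.206 mach -5.7 301.9 tilt [-0.007  0.002] F [-23.3   7.1  23. ] gap 0.216 grip 59.07625060295686
top +y wall [(-80, 21, np.float64(299.0)), (-60, 20, np.float64(298.1)), (60, 14, np.float64(291.4)), (80, 19, np.float64(290.9))] 
   sides [(-1, 160, 22, np.float64(-115.5)), (-1, 190, 21, np.float64(-113.7)), (-1, 220, 20, np.float64(-112.4)), (-1, 250, 22, np.float64(-110.8)), (1, 160, 17, np.float64(88.2)), (1, 190, 17, np.float64(89.5)), (1, 220, 19, np.float64(91.1)), (1, 250, 17, np.float64(92.4))]
scene +y wall [(-80, 0, np.float64(nan)), (-60, 0, np.float64(nan)), (60, 29, np.float64(293.2)), (80, 31, np.float64(292.6))] 
   sides [(-1, 160, 25, np.float64(-115.0)), (-1, 190, 32, np.float64(-113.4)), (-1, 220, 26, np.float64(-111.5)), (-1, 250, 0, np.float64(nan)), (1, 160, 46, np.float64(89.5)), (1, 190, 49, np.float64(91.2)), (1, 220, 47, np.float64(92.7)), (1, 250, 43, np.float64(95.3))]
  return _methods._mean(a, axis=axis, dtype=dtype,
  ret = ret.dtype.type(ret / rcount)
```

```bash
python3 - <<'E' 2>/dev/null
from cov import *
from plant import telemetry
s=telemetry.read_state(); print(np.round(s["wrist_torque"],2),np.round(s["q"],3),np.round(s["joint_efforts"],1)); tel()
p=cams.capture("scene"); P=cloud(p).reshape(-1,3); l=frame(T,P[:,:2])*1e3; z=P[:,2]*1e3; H=hsv(p); bl=(abs(H[:,0]-112)<12)&(H[:,1]>130)
for sg,xr in((-1,(-122,-102)),(1,(80,100))):
    for y0 in(145,175,205,235,265):
        m=bl&(l[:,0]>xr[0])&(l[:,0]<xr[1])&(abs(l[:,1]-y0)<15)&(z>30); print(sg,y0,m.sum(),np.percentile(z[m],[50,90]).round(1) if m.sum() else "")
p2=cams.capture("top")
# what is near the finger inside the tote, and covers
for q,n in((p,"scene"),(p2,"top")):
    P=cloud(q).reshape(-1,3); l=frame(T,P[:,:2])*1e3; z=P[:,2]*1e3; H=hsv(q); br=(abs(H[:,0]-21)<9)&(H[:,1]>110)&(l[:,1]>120)&(z<60)
    pts=l[br&(z>22)].astype(np.float32)
    k,L,S,_=cv2.connectedComponentsWithStats(br.reshape(480,640).astype(np.uint8))
    for i in range(1,k):
        if S[i,4]>80:
            m=(L==i).ravel(); c,wh,a=cv2.minAreaRect(l[m].astype(np.float32)); print(n,S[i,4],np.round(c,1),np.round(wh,1),round(a,1),"z",np.percentile(z[m],[5,50,95]).round())
    m=(l[:,1]>240)&(l[:,1]<330)&(abs(l[:,0]+6)<40)&(z>2)&(z<60)&(H[:,1]<110); print(n,"dark near finger",m.sum(),np.percentile(l[m],[2,98],axis=0).round().T.tolist())
E
```

```text
[ 2.29  7.86 -1.29] [ 0.713  0.398 -0.267 -0.007 -0.91   1.068] [ -7.5 -31.1  19.2   8.9   4.5   1.3]
t 46.85 p [ 0.489   0.2219 -0.0189] yaw 0.206 mach -5.7 302.0 tilt [-0.007  0.002] F [-23.2   7.3  23.7] gap 0.216 grip 59.08917395747267
-1 145 36 [39.7 44.4]
-1 175 42 [39.  44.4]
-1 205 48 [38.9 45.7]
-1 235 15 [38.3 45. ]
-1 265 0 
1 145 52 [42.3 45.7]
1 175 60 [42.9 46.6]
1 205 61 [42.5 46.4]
1 235 54 [41.7 45.5]
1 265 43 [42.3 46.2]
scene 1129 [-1965.6   517.6] [285.6 238.6] 82.0 z [-761. -751. -740.]
scene 1438 [ -8.7 217.6] [193.6  91.2] 20.0 z [21. 29. 33.]
scene 204 [112.6 648.5] [71.4 12.7] 46.8 z [ 9. 14. 18.]
scene dark near finger 322 [[-24.0, 32.0], [250.0, 326.0]]
top 34869 [237.3 849. ] [1248.1 1958.9] 79.5 z [-760. -748. -408.]
top 616 [ 41.  235.8] [83.3 58.1] 62.8 z [24. 30. 35.]
top 149 [134.  674.2] [138.  17.] 46.9 z [-0. 14. 21.]
top 631 [-61.2 212. ] [58. 83.] 53.2 z [24. 30. 35.]
top dark near finger 19 [[-44.0, 30.0], [250.0, 329.0]]
```

Call:
carry_out(
  increments=[
    {"dx": 0,"dy": 0,"dz": -0.04,"rx": 0,"ry": 0,"rz": 0,"claw": 5},
    {"dx": 0,"dy": 0,"dz": -0.03,"rx": 0,"ry": 0,"rz": 0,"claw": 5},
    {"dx": 0,"dy": 0,"dz": 0,"rx": 0,"ry": 0,"rz": 0,"claw": 5},
    {"dx": 0,"dy": 0,"dz": 0,"rx": 0,"ry": 0,"rz": 0,"claw": 5},
    {"dx": 0,"dy": 0,"dz": 0,"rx": 0,"ry": 0,"rz": 0,"claw": 5},
    {"dx": 0,"dy": 0,"dz": 0,"rx": 0,"ry": 0,"rz": 0,"claw": 5},
    {"dx": 0,"dy": 0,"dz": 0,"rx": 0,"ry": 0,"rz": 0,"claw": 5},
    {"dx": 0,"dy": 0,"dz": 0,"rx": 0,"ry": 0,"rz": 0,"claw": 5},
    {"dx": 0,"dy": 0,"dz": 0,"rx": 0,"ry": 0,"rz": 0,"claw": 5},
    {"dx": 0,"dy": 0,"dz": 0,"rx": 0,"ry": 0,"rz": 0,"claw": 5},
  ],
  force=40,
)

```text
t: 48.2
tcp_pos: [0.4938, 0.2212, -0.0173]
eef_rot: [[0.978, 0.208, 0.0], [0.208, -0.978, 0.0], [0.0, -0.0, -1.0]]
contact_force: [-0.2, 0.3, -9.0]
finger_gap: 0.215
grip_force: 41.2
```

```bash
python3 edge.py 2>/dev/null
```

```text
t 48.2 p [ 0.4938  0.2212 -0.0173] yaw 0.21 mach -1.1 300.2 tilt [0. 0.] F [-0.2  0.3 -9. ] gap 0.215 grip 41.23177349567413
top +y wall [(-80, 20, np.float64(294.2)), (-60, 21, np.float64(293.4)), (60, 8, np.float64(291.7)), (80, 19, np.float64(291.8))] 
   sides [(-1, 160, 22, np.float64(-106.1)), (-1, 190, 21, np.float64(-105.7)), (-1, 220, 21, np.float64(-105.2)), (-1, 250, 22, np.float64(-104.8)), (1, 160, 16, np.float64(97.2)), (1, 190, 19, np.float64(97.8)), (1, 220, 17, np.float64(98.2)), (1, 250, 20, np.float64(98.5))]
scene +y wall [(-80, 0, np.float64(nan)), (-60, 0, np.float64(nan)), (60, 30, np.float64(294.1)), (80, 28, np.float64(293.9))] 
   sides [(-1, 160, 29, np.float64(-105.0)), (-1, 190, 27, np.float64(-104.9)), (-1, 220, 29, np.float64(-104.9)), (-1, 250, 0, np.float64(nan)), (1, 160, 50, np.float64(99.1)), (1, 190, 50, np.float64(98.8)), (1, 220, 55, np.float64(99.7)), (1, 250, 41, np.float64(100.7))]
```

Call:
carry_out(
  increments=[
    {"dx": 0,"dy": -0.04,"dz": 0.01,"rx": 0,"ry": 0,"rz": 0,"claw": 5},
    {"dx": 0.04,"dy": 0,"dz": 0,"rx": 0,"ry": 0,"rz": -0.06,"claw": 5},
    {"dx": 0.05,"dy": 0,"dz": 0,"rx": 0,"ry": 0,"rz": 0,"claw": 5},
    {"dx": 0,"dy": 0.05,"dz": 0,"rx": 0,"ry": 0,"rz": 0,"claw": 5},
    {"dx": 0,"dy": 0.05,"dz": 0,"rx": 0,"ry": 0,"rz": 0,"claw": 5},
    {"dx": 0,"dy": 0.03,"dz": 0,"rx": 0,"ry": 0,"rz": 0,"claw": 5},
    {"dx": 0,"dy": 0.03,"dz": 0,"rx": 0,"ry": 0,"rz": 0,"claw": 5},
    {"dx": 0,"dy": 0,"dz": 0,"rx": 0,"ry": 0,"rz": 0,"claw": 5},
    {"dx": 0,"dy": 0,"dz": 0,"rx": 0,"ry": 0,"rz": 0,"claw": 5},
    {"dx": 0,"dy": 0,"dz": 0,"rx": 0,"ry": 0,"rz": 0,"claw": 5},
  ],
  force=40,
)

```text
t: 49.55
tcp_pos: [0.4978, 0.2192, -0.0176]
eef_rot: [[0.976, 0.217, 0.0], [0.217, -0.976, 0.003], [0.001, -0.003, -1.0]]
contact_force: [-6.5, 8.8, -6.3]
finger_gap: 0.212
grip_force: 40.6
```

```bash
python3 edge.py 2>/dev/null
```

```text
t 49.55 p [ 0.4978  0.2192 -0.0176] yaw 0.218 mach 2.4 297.5 tilt [0.    0.003] F [-6.5  8.8 -6.3] gap 0.212 grip 40.59894025325775
top +y wall [(-80, 21, np.float64(290.5)), (-60, 23, np.float64(289.8)), (60, 3, np.float64(288.4)), (80, 19, np.float64(289.9))] 
   sides [(-1, 160, 21, np.float64(-100.7)), (-1, 190, 20, np.float64(-101.0)), (-1, 220, 22, np.float64(-100.3)), (-1, 250, 21, np.float64(-100.2)), (1, 160, 15, np.float64(102.9)), (1, 190, 16, np.float64(102.7)), (1, 220, 18, np.float64(102.8)), (1, 250, 17, np.float64(102.7))]
scene +y wall [(-80, 0, np.float64(nan)), (-60, 0, np.float64(nan)), (60, 27, np.float64(292.1)), (80, 32, np.float64(292.1))] 
   sides [(-1, 160, 28, np.float64(-100.0)), (-1, 190, 33, np.float64(-99.6)), (-1, 220, 20, np.float64(-99.4)), (-1, 250, 0, np.float64(nan)), (1, 160, 51, np.float64(104.2)), (1, 190, 52, np.float64(104.4)), (1, 220, 56, np.float64(104.5)), (1, 250, 41, np.float64(105.1))]
```

Call:
carry_out(
  increments=[
    {"dx": -0.02,"dy": 0.01,"dz": 0.02,"rx": 0,"ry": 0,"rz": 0,"claw": 5},
    {"dx": 0,"dy": 0.01,"dz": 0,"rx": 0,"ry": 0,"rz": 0,"claw": 5},
    {"dx": 0,"dy": 0,"dz": 0,"rx": 0,"ry": 0,"rz": 0,"claw": 45},
    {"dx": 0,"dy": 0,"dz": 0,"rx": 0,"ry": 0,"rz": 0,"claw": 45},
    {"dx": 0,"dy": 0,"dz": 0,"rx": 0,"ry": 0,"rz": 0,"claw": 45},
    {"dx": 0,"dy": 0,"dz": 0,"rx": 0,"ry": 0,"rz": 0,"claw": 45},
    {"dx": 0,"dy": 0,"dz": -0.4,"rx": 0,"ry": 0,"rz": 0,"claw": 45},
    {"dx": 0,"dy": 0,"dz": -0.8,"rx": 0,"ry": 0,"rz": 0,"claw": 45},
    {"dx": 0,"dy": 0,"dz": -0.9,"rx": 0,"ry": 0,"rz": 0,"claw": 45},
    {"dx": 0,"dy": 0,"dz": -0.9,"rx": 0,"ry": 0,"rz": 0,"claw": 45},
  ],
  force=40,
)

```text
t: 50.9
tcp_pos: [0.4977, 0.216, 0.1027]
eef_rot: [[0.976, 0.216, 0.0], [0.216, -0.976, -0.0], [0.0, 0.0, -1.0]]
contact_force: [0.6, 0.5, 0.5]
finger_gap: 0.527
grip_force: 0.0
```

Call:
carry_out(
  increments=[
    {"dx": -0.5,"dy": -0.8,"dz": -0.3,"rx": 0,"ry": 0,"rz": 0,"claw": 45},
    {"dx": -0.5,"dy": -0.8,"dz": 0,"rx": 0,"ry": 0,"rz": 0,"claw": 45},
    {"dx": -0.5,"dy": -0.8,"dz": 0,"rx": 0,"ry": 0,"rz": 0,"claw": 45},
    {"dx": -0.5,"dy": -0.8,"dz": 0,"rx": 0,"ry": 0,"rz": 0,"claw": 45},
    {"dx": -0.5,"dy": -0.8,"dz": 0,"rx": 0,"ry": 0,"rz": 0,"claw": 45},
    {"dx": 0,"dy": 0,"dz": 0,"rx": 0,"ry": 0,"rz": 0,"claw": 45},
    {"dx": 0,"dy": 0,"dz": 0,"rx": 0,"ry": 0,"rz": 0,"claw": 45},
    {"dx": 0,"dy": 0,"dz": 0,"rx": 0,"ry": 0,"rz": 0,"claw": 45},
    {"dx": 0,"dy": 0,"dz": 0,"rx": 0,"ry": 0,"rz": 0,"claw": 45},
    {"dx": 0,"dy": 0,"dz": 0,"rx": 0,"ry": 0,"rz": 0,"claw": 45},
  ],
)

```text
t: 52.15
tcp_pos: [0.3657, 0.3505, 0.1135]
eef_rot: [[0.977, 0.216, -0.0], [0.216, -0.977, -0.0], [-0.0, 0.0, -1.0]]
contact_force: [-0.6, -0.2, -0.4]
finger_gap: 0.528
grip_force: 0.0
```

```bash
(python3 edge.py; python3 fin.py) 2>/dev/null
```

```text
t 52.15 p [0.3657 0.3505 0.1135] yaw 0.217 mach -99.4 453.4 tilt [-0. -0.] F [-0.6 -0.2 -0.4] gap 0.528 grip 0.0
top +y wall [(-80, 20, np.float64(290.1)), (-60, 20, np.float64(289.9)), (60, 19, np.float64(290.5)), (80, 19, np.float64(290.4))] 
   sides [(-1, 160, 22, np.float64(-100.9)), (-1, 190, 20, np.float64(-101.2)), (-1, 220, 22, np.float64(-100.9)), (-1, 250, 21, np.float64(-100.7)), (1, 160, 17, np.float64(102.7)), (1, 190, 17, np.float64(102.2)), (1, 220, 17, np.float64(102.3)), (1, 250, 17, np.float64(102.1))]
scene +y wall [(-80, 21, np.float64(291.6)), (-60, 25, np.float64(291.4)), (60, 29, np.float64(292.2)), (80, 30, np.float64(292.2))] 
   sides [(-1, 160, 24, np.float64(-100.4)), (-1, 190, 25, np.float64(-99.9)), (-1, 220, 26, np.float64(-100.1)), (-1, 250, 23, np.float64(-100.4)), (1, 160, 50, np.float64(104.1)), (1, 190, 51, np.float64(104.0)), (1, 220, 50, np.float64(103.5)), (1, 250, 37, np.float64(104.8))]
t 52.25 p [0.3656 0.3507 0.1135] yaw 0.218 mach -99.5 453.6 tilt [0. 0.] F [-0.5 -0.2 -0.4] gap 0.529 grip 0.0
top comp 628 ext mm [[16.0, 86.0], [192.0, 276.0]] z [0.021 0.036] fit [ 51.7 234.8] 65.0 0.04
top comp 630 ext mm [[-90.0, -8.0], [168.0, 242.0]] z [0.024 0.036] fit [-48.6 205.6] 146.0 0.039
scene comp 1684 ext mm [[-85.0, 83.0], [171.0, 274.0]] z [0.019 0.033] fit [ 51.6 231.5] 63.0 0.256
top tote in T [  1.4 206.1] yaw 0.0012 0.0408
  rough before [ 0.472  -0.1057  2.2363]
  rough after [ 0.4719 -0.1058  2.2378]
   spray img diff 7.3   tin img diff 6.9   driver img diff 7.7
scene tote in T [  1.4 202.3] yaw 0.017 0.1113
  rough before [ 0.4724 -0.1069  2.2531]
  rough after [ 0.4723 -0.1066  2.2499]
   spray img diff 4.5   tin img diff 5.0   driver img diff 5.4
```

```bash
python3 -c "
from plant import ctrl
print(ctrl.job_done())"
```

```text
the job is handed in; nothing more can be done
None
```

I handed the job in with the tote square against the plinth, about 1–2 mm off centre, and both brass covers flat (hollow side down) inside it, clear of the tray; I had to put the tote back after nudging one cover inside it shifted it about 11 mm, and the rough cover, spray can, tin and screwdriver show no movement in the final images.

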